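# Fit the test spigot and its U-bolt on the hose test stand

## Task

Get the hose test stand ready: pull the red dust plug out of its port and drop it into the blue tray. Then fit the steel spigot: its tail has to pass over the blue keeper lug, so start the nose in the port tilted, edge first, lay the tail down onto the black saddle and slide the spigot in until its collar is fully home against the block. Finally take the U-bolt from the wooden block and set it over the spigot, both legs through the two holes of the blue bracket, until its bow rests on the spigot; leave the oil can and the dark cup standing.

Things in the scene. Friction and masses are not known exactly. Their poses are not given: they have to be found in the camera images.
- test_stand: Fixed stand on a dark base plate 250 x 104 x 8 mm. Origin: centre of its underside, z up; +x is the way the spigot goes in. Along x: aluminium port block x = +65 to +115 mm (64 mm wide in y, z = 8 to 92 mm; a 40 mm gauge on its side reaches y = -58 mm); blue saddle bracket x = -63 to -23 mm; blue keeper lug, an 8 mm upright, x = -103 to -95 mm, 36 mm wide, round top at z = 69 mm. Bare plate between bracket and block.
- port_mouth (a point): Centre of the mouth of the port, a blind bore 23.6 mm wide and 34 mm deep in the block's face, axis level along the stand's x at z = 70 mm. This frame's axes are parallel to the stand's; the bore runs to +x.
- saddle (a point): Point on the bracket's flange midway between the two U-bolt holes, at the flange's upper face (z = 45 mm; flange 8 mm thick, 40 mm in x, 80 mm in y, open below down to the base plate). The holes are 11 mm wide, at y = -18 and +18 mm of this frame (axes parallel to the stand's). Between them stands a black V saddle, 26 mm long in x and 24 mm wide, that carries the spigot's tail with its axis at z = 69.3 mm.
- lug_top (a point): Top of the keeper lug, at its face towards the port (x = -95 mm, z = 69 mm of the stand): 160 mm from the port mouth, so that the 170 mm spigot cannot come in level.
- dust_plug: Red plastic dust plug, 35 g, starts loosely seated in the port. Origin on its axis at the flange face that meets the block; +x into the bore: stub 21 mm wide, x = 0 to 22 mm; flange 30 mm wide, x = -4 to 0; knob 18 mm wide, x = -34 to -4 mm, to be pulled by. It fits loosely: a straight pull of 25 mm frees it.
- tray: Open blue plastic tray 105 x 148 x 45 mm (x, y, z), inside 92 x 133 mm, floor 2 mm; loose. Origin: centre of its underside.
- spigot: Steel spigot, 170 mm, 0.22 kg, lying level on its square, axis at z = 15 mm. Origin on the axis at the collar's front face, +x to the nose. Along x: nose 22 mm wide, 0 to +30 mm, end bevelled to 19 mm over 3.5 mm; collar 30 mm wide, -6 to 0; neck 22 mm; square 30 x 30 mm (flats across y, z), -75 to -30 mm, the place to grip, at the centre of mass; tail 22 mm wide to -140 mm. Home: origin at the port mouth.
- spigot_nose (a point): Centre of the spigot's nose end (x = +30 mm).
- spigot_tail (a point): Centre of the spigot's tail end (x = -140 mm).
- rack_block: Fixed light wooden block 64 x 84 x 45 mm (x, y, z) with two holes 12 mm wide and 30 mm deep at y = -18 and +18 mm, in which the U-bolt stands. Origin: centre of its underside.
- u_bolt: Steel U-bolt of 8 mm bar, 0.12 kg, standing with its legs down. Origin midway between the two leg tips; z up to the bow; legs at y = -18 and +18 mm (44 mm over both, 28 mm between), straight up to z = 52 mm, then a half-round bow to z = 74 mm; round leg tips. Grip it across both legs. In the rack its origin stands 15 mm over the bench. Resting on the seated spigot its origin is 30 mm below the flange's upper face, 15 mm above the bench.
- oil_can: Small dark red oil can with a bent spout, 56 x 75 x 150 mm, loose. Origin: centre of its underside.
- dark_cup: Dark steel cup 72 mm wide, 110 mm high, loose. Origin: centre of its underside.

How it is judged:
By the outcome, as a careful person would: the job done as asked, in the order asked, and still so for the second after the job is handed in, with the robot touching nothing.
It also fails if it takes over 72 s, if anything falls off the work surface, if the arm or the gripper's body presses on something with over 40 N, if the wrist force passes 120 N, or if a joint passes its speed limit or range.

## Robot

A 6-joint arm with a two-finger parallel gripper is mounted at the origin on a cart in front of the work surface, level with it; the furniture and walls round the work are solid. World frame = base frame: x ahead of the robot, y to its left, z up, the work surface at z = 0. Lengths are in m, angles in rad, forces in N, time in s.
With the tool pointing down it reaches from about 0.35 to 0.775 m from the base axis. Payload 5.5 kg.
Tool frame: the origin (TCP) lies at the very end of the fingers, on their centre line; the grasp point (between the pads) lies env.hold_point_z behind it (env.hold_point_z is the distance from the TCP to the grasp point, in m); z points along the fingers, y is the line along which they close (so a half turn about z gives the same grasp; the last joint's range is limited). The gripper opens to 85 mm and grips with 20 to 120 N. Pads are 22 mm wide; open, the fingers measure 114 mm over their backs; the gripper's body (76 mm by 85 mm) begins 54 mm behind the grasp point. The pads swing forward as they close: fully open they stand 13 mm farther back than shut.
Start: joints at [-1.419, 0.313, 0.046, 1.304, 0, 1.431], TCP at [0.165, -0.551, 0.231] pointing down, gripper open.
Joint ranges: [-2.76, 2.76], [-0.86, 1.69], [-1.03, 1.26], [-2.2, 2.34], [-1.47, 1.5], [-3.14, 3.14]. Speed limits (rad/s): [2.57, 2.57, 3.14, 3.14, 3.14, 3.14].

## Interface

Orientations are given as a unit quaternion [w, x, y, z].
In Python, from workcell import env gives the robot as it stands.
- The arm moves only by the tool carry_out, never from a script. Its argument "steps" is a list of rows, each a list of 3 entries, a list of its own where there are three numbers: the turn, a rotation vector about the tool's x, y, z in degrees, then the shift along the tool's x, y, z in cm, then the closure in counts, from 0 (fully open) to 255 (shut). A call has exactly 8 rows; each row is the pose to reach, as a shift and turn from the pose commanded when the call began, along the tool's axes at that moment; what a row does not reach only later rows make up. A row lasts 1/8 s, in which the tool goes at most 62.5 mm and 10.7 degrees, less where a joint would pass 70% of its speed; a pose out of reach is approached as far as the arm can. A call with a gripper value outside its range is refused whole. The fingers move at their own pace and stop on an object; "force" is the grip in N (left out, the last holds). Time passes only in rows, so rows that repeat a pose let the fingers close, or fill a call up. It gives the time, the measured TCP pose, the force, the opening and the grip force at its end, in the units of the state.
- env.get_state(): the state, without advancing time (a new reading comes with each control period).
- env.read_camera(name): name is "scene" or "side" or "wrist"; returns (picture, depth): 480x640x3 uint8, red, green, blue; 480x640 float32, m along the optical axis (not along the pixel's ray), 0 where there is no reading.
- env.get_calibration(name): a dict with "fx", "fy", "cx", "cy" (pixels), "origin" and "orientation" of the camera in the world. Camera axes: x right, y up, looking along -z (the intrinsics and any distortion apply to the point x, -y, -z); pixel columns grow to the right and rows downward; lengths in m; the calibration is good to about 2 mm. A picture is of the moment at which its call begins: read the wrist's pose just before it. get_calibration takes no time and is no camera call; for the wrist camera it gives the pose at the moment of the call.
- env.hand_in(): hands the job in; it is judged then, once.
The state is a dict: "clock": time; "joint_pos": joint angles; "qvel": joint speeds; "tau": joint torques, N m; "tcp_pos": TCP position; "orientation": TCP orientation; "wrist_force": force on the tool from outside, world axes, zero at the start; "ft_torque": the same for the moment, N m; "finger_gap": finger opening in m; "grip_force": force on a finger pad.
Only numpy, scipy, OpenCV 4.12 (cv2) and the standard library are available. Lean on these libraries where they do the work, as an engineer would, in place of code of your own. Each camera call takes 0.05 s, during which the arm holds its last target. There are 200 camera calls.

## Working session

There is one attempt and no reset: what is moved stays moved. The work goes in short steps, Python scripts to look and compute and a tool call to move; the robot and the scene stay as the last step left them, time stands still between calls to the robot, and variables do not carry over. Pictures are saved under pics/ and viewed, at most 10 in all, crops included, and the job is handed in when it is done.

Besides the shell and the picture viewer there is one more tool, called after "Emit:" by a JSON object that holds its "api" and its "payload". carry_out: Moves the arm, as the interface text tells. Its arguments: {"type":"object","properties":{"steps":{"type":"array","items":{"type":"array"}},"force":{"type":"number"}},"required":["steps"]}

```bash
ls; mkdir -p pics; python3 - <<'E'
from workcell import env
import cv2,numpy as np
print(env.hold_point_z, env.get_state())
for n in ("scene","side"):
    p,d=env.read_camera(n); c=env.get_calibration(n); print(n,c)
    cv2.imwrite(f"pics/{n}0.png",p[...,::-1]); np.savez(f"{n}0.npz",p=p,d=d)
E
```

```text
pics
0.0187 {'clock': 0.0, 'joint_pos': array([-1.41862204e+00,  3.14013498e-01,  4.49790698e-02,  1.30362504e+00,
        5.41576023e-05,  1.43119745e+00]), 'qvel': array([ 0.00019185,  0.00031595, -0.00016608,  0.00025187, -0.00152532,
       -0.00010796]), 'tau': array([ 1.26029377e-04, -4.80622065e+01,  2.98534602e+01,  1.92247523e-02,
       -2.69298216e-04, -2.48910588e-06]), 'tcp_pos': array([ 0.16532684, -0.55017695,  0.23040148]), 'orientation': array([-9.31719995e-04,  9.89376986e-01,  1.45369564e-01,  2.12208675e-05]), 'wrist_force': array([-0.09462438,  0.35921945,  0.05530184]), 'ft_torque': array([-0.01246155, -0.00700888, -0.01112652]), 'grip_force': 0.0, 'finger_gap': 0.08547308669971676}
scene {'fx': 451.6400075928146, 'fy': 451.6400075928146, 'cx': 319.26590473209666, 'cy': 237.46627157075784, 'origin': array([-0.07726474,  0.60239596,  0.68063715]), 'orientation': array([-0.39526703, -0.21042356,  0.43173924,  0.7829988 ])}
side {'fx': 545.976308603378, 'fy': 545.976308603378, 'cx': 321.00697175566967, 'cy': 232.45592766252068, 'origin': array([ 0.45026377, -0.9975752 ,  0.69785137]), 'orientation': array([ 0.85866716,  0.50178512, -0.04914597, -0.09212529])}
```

View pics/scene0.png

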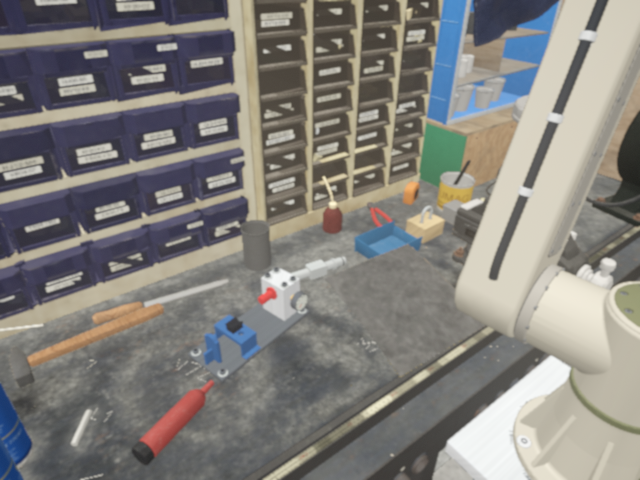

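View pics/side0.png

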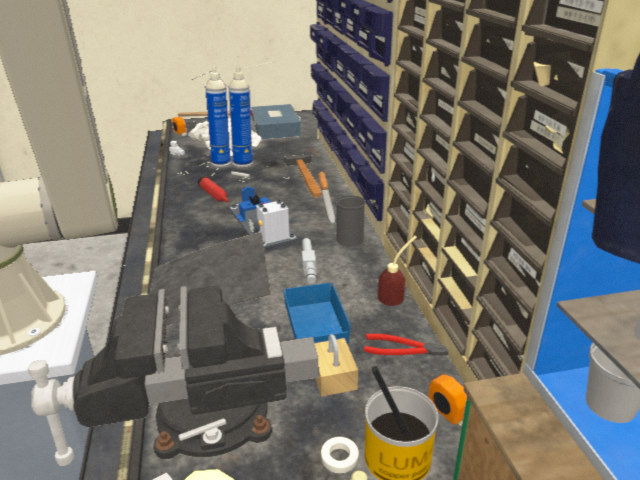

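The scene view shows the stand (block at ~(283,292), red plug (267,296), bracket (232,340)), spigot (320,267), tray (388,240), rack with U-bolt (425,222), cup (256,245) and can (332,215). The side view shows block (272,222), spigot (309,260), tray (317,312) and rack (336,365).

```bash
cat > h.py <<'E'
import numpy as np,cv2
from scipy.spatial.transform import Rotation as R
def rot(q): return R.from_quat([q[1],q[2],q[3],q[0]])
def cloud(d,c):
    v,u=np.mgrid[:d.shape[0],:d.shape[1]]
    P=np.stack([(u-c['cx'])/c['fx']*d,-(v-c['cy'])/c['fy']*d,-d],-1)
    W=P@rot(c['orientation']).as_matrix().T+c['origin']; W[d==0]=np.nan
    return W
def mask(p,name):
    h=cv2.cvtColor(p,cv2.COLOR_RGB2HSV); H,S,V=[h[...,i].astype(int) for i in range(3)]
    return {'red':((H<8)|(H>172))&(S>150)&(V>90),'blue':(H>98)&(H<118)&(S>120)&(V>60),
     'wood':(H>12)&(H<28)&(S>60)&(V>140),'steel':(S<40)&(V>110),'dark':(V<75)}[name]
E
cat > m.py <<'E'
from h import *
from workcell import env
rois={'scene':{'plug':('red',255,285,280,310),'bracket':('blue',200,315,262,375),'tray':('blue',350,222,425,260),'rack':('wood',402,205,448,245),'block':('steel',255,262,303,320),'spigot':('steel',297,252,352,284),'ubolt':('steel',415,203,440,218)},
'side':{'bracket':('blue',230,185,275,235),'tray':('blue',282,282,352,343),'rack':('wood',310,335,362,395),'block':('steel',255,198,292,248),'spigot':('steel',298,235,320,285),'ubolt':('steel',322,330,345,362)}}
for n in rois:
    z=np.load(n+'0.npz'); W=cloud(z['d'],env.get_calibration(n))
    for k,(m,a,b,c,d) in rois[n].items():
        M=np.zeros(z['d'].shape,bool); M[b:d,a:c]=mask(z['p'],m)[b:d,a:c]; P=W[M]; P=P[np.isfinite(P[:,0])]
        P=P[P[:,2]>0.006]
        if len(P)<5: print(n,k,len(P)); continue
        (cx,cy),(w,h),an=cv2.minAreaRect((P[:,:2]*1000).astype(np.float32))
        zt=np.percentile(P[:,2],97); T=P[P[:,2]>zt-.006]
        print(n,k,len(P),'rect',np.round([cx,cy,w,h,an],1),'z',np.round(np.percentile(P[:,2],[3,50,97])*1000),'top',np.round(T.mean(0)*1000),'med',np.round(np.median(P,0)*1000))
E
python3 m.py
```

```text
scene plug 108 rect [564.4 250.9  19.   31.8  15.5] z [66. 75. 79.] top [564. 249.  76.] med [562. 248.  75.]
scene bracket 992 rect [543.6 349.5 101.9  89.   68.6] z [11. 43. 66.] top [526. 392.  65.] med [523. 349.  43.]
scene tray 638 rect [ 611.5 -148.6  106.7  149.     1.2] z [ 7. 25. 43.] top [ 636. -104.   41.] med [ 658. -147.   25.]
scene rack 687 rect [ 627.8 -351.3   80.7  212.3   13.1] z [ 9. 38. 46.] top [ 609. -290.   44.] med [ 599. -278.   38.]
scene block 1899 rect [625.1 189.6 117.  204.6  55.2] z [ 7. 59. 98.] top [574. 209.  95.] med [559. 216.  59.]
scene spigot 879 rect [589.   82.2 124.2 183.8  56.1] z [ 9. 29. 77.] top [526.  92.  75.] med [625.  76.  29.]
scene ubolt 73 rect [ 618.2 -300.9   29.1   53.8   38.8] z [49. 74. 88.] top [ 612. -293.   85.] med [ 613. -296.   74.]
side bracket 391 rect [531.8 314.1 167.9  90.9  77.1] z [ 9. 43. 64.] top [533. 379.  64.] med [525. 344.  43.]
side tray 1370 rect [ 612.1 -150.4  104.1  153.9    0.9] z [ 8. 27. 45.] top [ 611. -122.   42.] med [626. -84.  27.]
side rack 1632 rect [ 611.2 -306.7   73.5  109.9    0.8] z [ 9. 43. 47.] top [ 616. -306.   46.] med [ 614. -328.   43.]
side block 1174 rect [577.6 208.3 320.   90.8  85. ] z [ 7. 61. 93.] top [577. 202.  91.] med [576. 186.  61.]
side spigot 492 rect [640.9  66.  175.8  29.7  83.4] z [10. 24. 30.] top [640.  55.  28.] med [638.  46.  24.]
side ubolt 171 rect [ 629.1 -270.   101.    36.3   89.4] z [20. 69. 88.] top [ 614. -300.   86.] med [ 614. -301.   69.]
```

```bash
cat >> h.py <<'E'
D2=np.pi/180
def down(yaw,tilt_axis=None): # tool z down, tool x at yaw (deg)
    c,s=np.cos(yaw*D2),np.sin(yaw*D2)
    return R.from_matrix(np.array([[c,s,0],[s,-c,0],[0,0,-1]]))
def rows(st,targets,p0=None,R0=None):
    R0=rot(st['orientation']) if R0 is None else R0; p0=st['tcp_pos'] if p0 is None else p0
    for p,Rt in targets:
        print('turn',np.round((R0.inv()*Rt).as_rotvec(degrees=True),1),'shift',np.round(R0.inv().apply(np.array(p)-p0)*100,2))
E
python3 - <<'E'
from h import *
from workcell import env
st=env.get_state(); c=env.get_calibration('wrist'); Rt=rot(st['orientation'])
print('cam in tool',Rt.inv().apply(c['origin']-st['tcp_pos']),'look',Rt.inv().apply(rot(c['orientation']).apply([0,0,-1])),c['fx'])
z=np.load('side0.npz'); W=cloud(z['d'],env.get_calibration('side'))
P=W[290:440,80:310].reshape(-1,3);P=P[np.isfinite(P[:,0])&(P[:,2]>.02)]
print('vise',np.percentile(P,[1,50,99],axis=0).round(3))
rows(st,[((.40,-.15,.30),down(60)),((.53,.24,.30),down(104.4))])
E
```

```text
cam in tool [ 0.08439366 -0.00097884 -0.14293424] look [-3.25209292e-01 -5.04672961e-04  9.45641931e-01] 338.2825892281921
vise [[ 0.226 -0.426  0.023]
 [ 0.388 -0.374  0.116]
 [ 0.563 -0.072  0.204]]
turn [ -0.1  -0.  -43.3] shift [ 33.99 -31.59  -6.89]
turn [ -0.1  -0.1 -87.7] shift [ 57.66 -65.2   -6.83]
```

Emit:
{"api": "carry_out", "payload": {"steps": [[[0,0,0],[0,0,-6],0],[[0,0,-10],[4,-4,-7],0],[[0,0,-20],[10,-9,-7],0],[[0,0,-30],[16,-14,-7],0],[[0,0,-35],[21,-19,-7],0],[[0,0,-40],[26,-23,-7],0],[[0,0,-43],[30,-27.5,-7],0],[[0,0,-43.3],[34,-31.6,-7],0]]}}

```text
clock: 1.1
tcp_pos: [0.3852, -0.1776, 0.3011]
orientation: [0.0, 0.866, 0.5, 0.0]
wrist_force: [1.5, -1.1, 0.4]
finger_gap: 0.0855
grip_force: 0.0
```

```bash
python3 - <<'E'
from h import *
from workcell import env
st=env.get_state(); print(st['clock'],st['tcp_pos'],st['joint_pos'],st['wrist_force'])
rows(st,[((.535,.26,.30),down(104.4))])
E
```

```text
1.1 [ 0.38522627 -0.17760427  0.30108271] [-6.21716742e-01  6.59169250e-03 -1.52331303e-01  1.41180836e+00
 -9.95880977e-06  1.47223416e+00] [ 1.49411864 -1.14663295  0.43324596]
turn [  0.    0.  -44.4] shift [45.39 -8.89  0.11]
```

Emit:
{"api": "carry_out", "payload": {"steps": [[[0,0,-8],[6,-1.2,0],0],[[0,0,-16],[12,-2.5,0],0],[[0,0,-24],[18,-3.7,0],0],[[0,0,-32],[24,-5,0],0],[[0,0,-40],[30,-6.2,0],0],[[0,0,-44.4],[36,-7.5,0],0],[[0,0,-44.4],[42.3,-8.8,0],0],[[0,0,-44.4],[42.3,-8.8,0],0]]}}

```text
clock: 2.1
tcp_pos: [0.5201, 0.2346, 0.2994]
orientation: [-0.001, 0.611, 0.792, -0.001]
wrist_force: [-0.1, 0.6, -0.3]
finger_gap: 0.0851
grip_force: 0.0
```

```bash
python3 - <<'E'
from h import *
from workcell import env
st=env.get_state(); print(st['clock'],st['tcp_pos'],st['joint_pos'])
c=env.get_calibration('wrist'); p,d=env.read_camera('wrist'); cv2.imwrite("pics/w1.png",p[...,::-1]); np.savez('w1.npz',p=p,d=d,**c)
st=env.get_state(); print(st['clock'],st['tcp_pos'])
E
```

```text
2.1 [0.52007952 0.2346126  0.29938175] [2.82833302e-01 2.98919044e-01 1.91493949e-01 1.46541698e+00
 4.95073984e-04 1.59661447e+00]
2.15 [0.51966903 0.23281051 0.29978572]
```

View pics/w1.png

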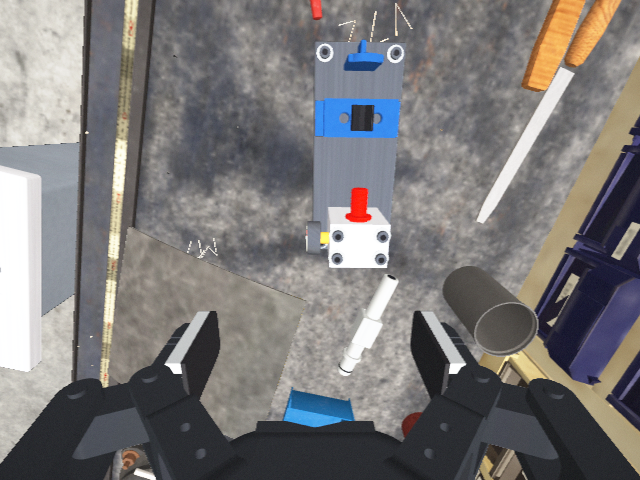

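The wrist view shows the stand upright in the picture: lug (365,55), flange (358,118), red plug (359,203), block (359,240); the spigot runs from tail (390,277) to nose-ish (346,370), with the cup at (490,310). I'll measure these from the depth and zoom in on the spigot.

```bash
cat > mw.py <<'E'
from h import *
import sys
z=np.load(sys.argv[1]); p,d=z['p'],z['d']; c={k:z[k] for k in('fx','fy','cx','cy','origin','orientation')}
W=cloud(d,c); X,Y,Z=W[...,0],W[...,1],W[...,2]
def rect(n,M):
    M=cv2.morphologyEx(M.astype(np.uint8),cv2.MORPH_OPEN,np.ones((2,2)))>0
    P=W[M]
    if len(P)<5: print(n,len(P));return
    r=cv2.minAreaRect((P[:,:2]*1000).astype(np.float32)); print(n,len(P),np.round(r[0],1),np.round(r[1],1),round(r[2],1),'mean',np.round(P.mean(0)*1000,1)); return P
near=(Y>.12)&(Y<.45)&(X>.4)&(X<.7)
rect('flange',mask(p,'blue')&(Z>.035)&(Z<.053)&near)
rect('lugtop',mask(p,'blue')&(Z>.058)&(Z<.08)&near)
rect('blocktop',(Z>.086)&(Z<.1)&near&mask(p,'steel'))
rect('plug',mask(p,'red')&(Z>.06)&near)
P=rect('spigot',mask(p,'steel')&(Z>.016)&(Z<.04)&(X>.55)&(X<.72)&(Y>-.04)&(Y<.17))
rect('sq',(Z>.027)&(Z<.04)&(X>.55)&(X<.72)&(Y>-.04)&(Y<.17)&mask(p,'steel'))
# width profile
q=P[:,:2]-P[:,:2].mean(0); u,s,v=np.linalg.svd(q,full_matrices=False); a=v[0]*(-np.sign(v[0][1])); t=q@a*1000; n=q@[-a[1],a[0]]*1000
print('axis yaw',np.degrees(np.arctan2(a[1],a[0])),'ctr',P[:,:2].mean(0))
for b in range(-90,95,6):
    k=(t>=b)&(t<b+6)
    if k.sum()>2: print(b,k.sum(),np.round([n[k].min(),n[k].max(),P[k,2].max()*1000],1))
E
python3 mw.py w1.npz; python3 -c "
import cv2;i=cv2.imread('pics/w1.png')[180:400,280:440];cv2.imwrite('pics/w1c.png',cv2.resize(i,None,fx=3,fy=3)[:600])"
```

```text
flange 2231 [541.3 370.2] [ 88.1 105.3] 13.9 mean [nan nan nan]
lugtop 367 [529.  373.5] [83.  36.8] 74.8 mean [nan nan nan]
blocktop 2354 [592.2 193. ] [79.4 94.6] 17.3 mean [nan nan nan]
plug 584 [568.4 250.9] [31.9 36.7] 18.7 mean [nan nan nan]
spigot 1838 [644.7  59.9] [190.5  43.7] 85.7 mean [nan nan nan]
sq 623 [644.1  41.7] [95.2 43.8] 83.6 mean [nan nan nan]Traceback (most recent call last):
  File "mw.py", line 18, in <module>
    q=P[:,:2]-P[:,:2].mean(0); u,s,v=np.linalg.svd(q,full_matrices=False); a=v[0]*(-np.sign(v[0][1])); t=q@a*1000; n=q@[-a[1],a[0]]*1000
                                     ~~~~~~~~~~~~~^^^^^^^^^^^^^^^^^^^^^^^
    u, s, vh = gufunc(a, signature=signature)
               ~~~~~~^^^^^^^^^^^^^^^^^^^^^^^^
    raise LinAlgError("SVD did not converge")
numpy.linalg.LinAlgError: SVD did not converge
```

View pics/w1c.png

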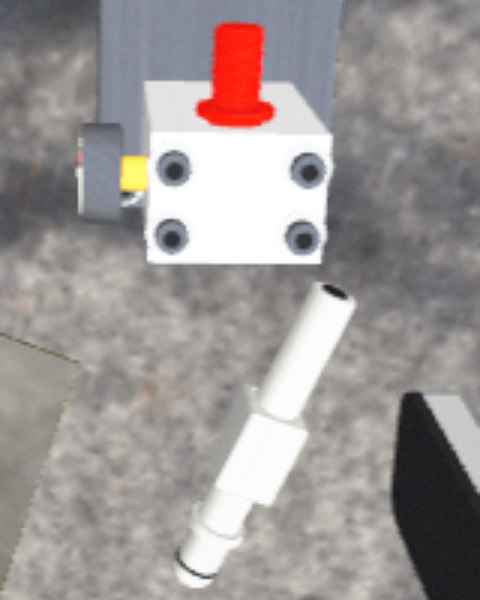

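The zoomed crop shows the spigot's collar and bevelled nose at the bottom (nose ~ (195,578) in the crop), so the nose points away from the stand's lug, and the tail is next to the block.

```bash
cat >> h.py <<'E'
def load(f):
    z=np.load(f); return z['p'],z['d'],{k:z[k] for k in('fx','fy','cx','cy','origin','orientation')}
def cast(uv,c,z):
    uv=np.atleast_2d(np.asarray(uv,float)); r=np.c_[(uv[:,0]-c['cx'])/c['fx'],-(uv[:,1]-c['cy'])/c['fy'],-np.ones(len(uv))]
    r=r@rot(c['orientation']).as_matrix().T
    return c['origin']+r*((z-c['origin'][2])/r[:,2])[:,None]
def blob(M,box,c,z,name='',big=True):
    a,b,e,f=box; m=np.zeros(M.shape,np.uint8); m[b:f,a:e]=M[b:f,a:e]
    cs,_=cv2.findContours(m,cv2.RETR_EXTERNAL,cv2.CHAIN_APPROX_NONE)
    out=[]
    for k in sorted(cs,key=cv2.contourArea)[::-1][:1 if big else 6]:
        P=cast(k[:,0],c,z)[:,:2]*1000; r=cv2.minAreaRect(P.astype(np.float32)); out.append(r)
        print(name,len(k),'ctr',np.round(r[0],1),'size',np.round(r[1],1),'ang',round(r[2],1))
    return out
E
cat > mw.py <<'E'
from h import *
p,d,c=load('w1.npz'); W=cloud(d,c)
blue=mask(p,'blue'); g=p.astype(int).sum(2)
blob(blue,(305,98,410,136),c,.045,'flange')
blob((g<200),(330,100,390,136),c,.045,'holes/saddle',0)
blob((g<450),(330,228,390,268),c,.096,'bolts',0)
blob(mask(p,'red'),(340,180,380,212),c,.07,'knob')
blob(g>540,(335,270,405,380),c,.02,'spigot')
M=mask(p,'red'); m=np.argwhere(M[180:212,340:380]); print('red cols by row',[(r+180,340+m[m[:,0]==r][:,1].min(),340+m[m[:,0]==r][:,1].max()) for r in range(5,32,5)])
Pk=W[190:208,356:362].reshape(-1,3); print('knob z',np.nanmedian(Pk,0))
print('blocktop z',np.nanmedian(W[245:252,350:370].reshape(-1,3),0))
print('sq top',np.nanmedian(W[328:336,366:372].reshape(-1,3),0))
E
python3 mw.py
```

```text
flange 236 ctr [540.6 339. ] size [92.3 38.1] ang 14.7
holes/saddle 90 ctr [546.2 339.6] size [23.9 25.8] ang 14.7
bolts 29 ctr [596.5 228.2] size [11.  11.3] ang 14.7
bolts 29 ctr [550.  216.6] size [ 9.7 12.4] ang 16.2
bolts 29 ctr [556.1 191.4] size [ 9.9 11.8] ang 15.7
bolts 29 ctr [602.9 203. ] size [10.7 12.3] ang 42.3
bolts 52 ctr [609.6 209.4] size [ 2.2 29.3] ang 18.8
knob 73 ctr [565.3 255.5] size [18.  25.9] ang 14.7
spigot 265 ctr [639.5  74.9] size [ 43.9 167.1] ang 1.1Traceback (most recent call last):
  File "mw.py", line 9, in <module>
    M=mask(p,'red'); m=np.argwhere(M[180:212,340:380]); print('red cols by row',[(r+180,340+m[m[:,0]==r][:,1].min(),340+m[m[:,0]==r][:,1].max()) for r in range(5,32,5)])
                                                                                            ~~~~~~~~~~~~~~~~~~~~~^^
    return umr_minimum(a, axis, None, out, keepdims, initial, where)
ValueError: zero-size array to reduction operation minimum which has no identity
```

```bash
python3 - <<'E'
from h import *
from workcell import env
st=env.get_state(); print(st['clock'],st['tcp_pos'])
rows(st,[((.5658,.2535,.15),down(103.7)),((.5658,.2535,.050),down(103.7))])
E
```

```text
2.15 [0.51966903 0.23281051 0.29978572]
turn [-0.1  0.   0.9] shift [ 0.84  5.02 14.97]
turn [-0.1  0.   0.9] shift [ 0.84  5.05 24.97]
```

Emit:
{"api": "carry_out", "payload": {"steps": [[[0,0,0.9],[0.8,4,3],0],[[0,0,0.9],[0.8,5,8],0],[[0,0,0.9],[0.8,5,13],0],[[0,0,0.9],[0.8,5,17],0],[[0,0,0.9],[0.8,5,20],0],[[0,0,0.9],[0.8,5,22],0],[[0,0,0.9],[0.8,5,22],0],[[0,0,0.9],[0.8,5,22],0]], "force": 40}}

```text
clock: 3.15
tcp_pos: [0.5668, 0.2503, 0.0824]
orientation: [0.0, 0.619, 0.785, 0.0]
wrist_force: [0.4, -0.6, 0.6]
finger_gap: 0.0854
grip_force: 0.0
```

```bash
python3 - <<'E'
from h import *
from workcell import env
c=env.get_calibration('wrist'); p,d=env.read_camera('wrist'); cv2.imwrite("pics/w2.png",p[...,::-1]); np.savez('w2.npz',p=p,d=d,**c)
st=env.get_state(); print(st['clock'],st['tcp_pos'])
rows(st,[((.5658,.2535,.050),down(103.7))])
M=mask(p,'red'); ys,xs=np.nonzero(M); k=(xs>200)&(xs<440)
print([(v,xs[k&(ys==v)].min(),xs[k&(ys==v)].max()) for v in range(150,420,15) if (k&(ys==v)).sum()>10])
E
```

```text
3.2 [0.56718946 0.2506115  0.08274211]
turn [ 0.1  0.  -0.2] shift [ 0.31 -0.07  3.27]
[(270, np.int64(297), np.int64(330)), (285, np.int64(297), np.int64(331)), (300, np.int64(296), np.int64(330)), (315, np.int64(291), np.int64(337)), (330, np.int64(287), np.int64(340))]
```

View pics/w2.png

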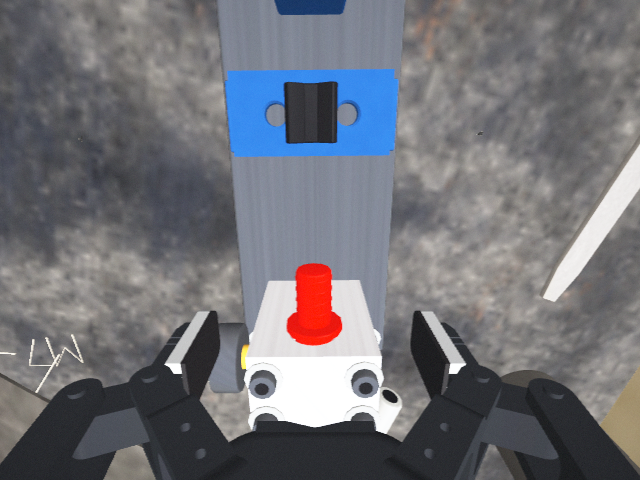

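The close view shows knob (313,290), block top, flange holes (275,114)/(348,114) and saddle (311,112), fingers straddling the knob evenly (mid column ~315).

```bash
python3 - <<'E'
from h import *
p,d,c=load('w2.npz'); blue=mask(p,'blue')
g=p.astype(int).sum(2)
# holes: non-blue blobs within flange
M=~blue
for box in ((262,100,285,128),(337,100,360,128)):
    blob(M,box,c,.045,'hole')
blob(blue,(220,66,405,160),c,.045,'flange')
blob(mask(p,'red'),(290,262,338,305),c,.07,'knob')
E
```

```text
hole 58 ctr [526.8 334.2] size [9.  9.9] ang 11.7
hole 59 ctr [561.4 342.8] size [ 9.5 10.3] ang 14.7
flange 498 ctr [544.4 338.7] size [84.2 40.2] ang 14.0
knob 137 ctr [564.  259.8] size [18.1 23.1] ang 14.3
```

Emit:
{"api": "carry_out", "payload": {"steps": [[[0,0,0],[0.3,-0.1,2],0],[[0,0,0],[0.3,-0.1,3.3],100],[[0,0,0],[0.3,-0.1,3.3],255],[[0,0,0],[0.3,-0.1,3.3],255],[[0,0,0],[0.3,-0.1,3.3],255],[[0,0,0],[0.3,-0.1,3.3],255],[[0,0,0],[0.3,-0.1,3.3],255],[[0,0,0],[1.0,-0.1,3.3],255]], "force": 40}}

```text
clock: 4.2
tcp_pos: [0.5635, 0.2602, 0.0486]
orientation: [0.001, 0.619, 0.785, 0.0]
wrist_force: [-0.4, -1.5, 2.7]
finger_gap: 0.0167
grip_force: 39.0
```

Emit:
{"api": "carry_out", "payload": {"steps": [[[0,0,0],[1.2,0,0],255],[[0,0,0],[2.4,0,0],255],[[0,0,0],[3.6,0,0],255],[[0,0,0],[4,0,0],255],[[0,0,0],[4,0,-4],255],[[0,0,0],[4,0,-10],255],[[0,0,0],[4,0,-14],255],[[0,0,0],[4,0,-14],255]]}}

```text
clock: 5.2
tcp_pos: [0.5559, 0.3005, 0.1927]
orientation: [0.002, 0.619, 0.785, 0.003]
wrist_force: [0.4, -0.3, -1.1]
finger_gap: 0.0162
grip_force: 39.1
```

```bash
python3 - <<'E'
from h import *
from workcell import env
st=env.get_state(); print(st['clock'],st['tcp_pos'],st['wrist_force'],st['joint_pos'])
rows(st,[((.60,.05,.2),down(80)),((.612,-.15,.2),down(60)),((.612,-.15,.035),down(60))])
E
```

```text
5.2 [0.55589031 0.30048908 0.19271152] [ 0.41159746 -0.29819791 -1.14765684] [ 3.68668243e-01  4.30201643e-01  1.22448144e-01  1.25513936e+00
 -9.81828348e-05  1.70342112e+00]
turn [ 0.4 -0.1 23.5] shift [-25.39  -1.56  -0.77]
turn [ 0.4 -0.2 43.5] shift [-45.11  -5.07  -0.81]
turn [ 0.4 -0.2 43.5] shift [-45.13  -5.2   15.69]
```

Emit:
{"api": "carry_out", "payload": {"steps": [[[0,0,5],[-5.5,-0.6,0],255],[[0,0,12],[-11.5,-1.2,0],255],[[0,0,20],[-17.5,-1.8,0],255],[[0,0,28],[-23.5,-2.4,0],255],[[0,0,36],[-29.5,-3,0],255],[[0,0,43],[-35.5,-3.8,1],255],[[0,0,43.5],[-41,-4.5,4],255],[[0,0,43.5],[-45.1,-5.1,8],255]]}}

```text
clock: 6.2
tcp_pos: [0.6098, -0.1536, 0.1072]
orientation: [0.001, 0.866, 0.499, 0.0]
wrist_force: [-0.6, -0.3, -0.4]
finger_gap: 0.0168
grip_force: 39.0
```

```bash
python3 - <<'E'
from h import *
from workcell import env
c=env.get_calibration('wrist'); p,d=env.read_camera('wrist'); np.savez('w3.npz',p=p,d=d,**c);cv2.imwrite("pics/w3.png",p[...,::-1])
st=env.get_state(); print(st['clock'],st['tcp_pos'],st['finger_gap'],st['joint_pos'])
rows(st,[((.612,-.15,.2),down(60)),((.612,-.15,.035),down(60))])
E
```

```text
6.25 [ 0.60685442 -0.15720202  0.10032729] 0.01678398440573775 [-0.37995658  0.48168584 -0.02909767  1.06623887 -0.00306539  1.71964634]
turn [-0.3  0.2 -0.3] shift [ 0.84  0.02 -9.97]
turn [-0.3  0.2 -0.3] shift [0.91 0.12 6.53]
```

View pics/w3.png

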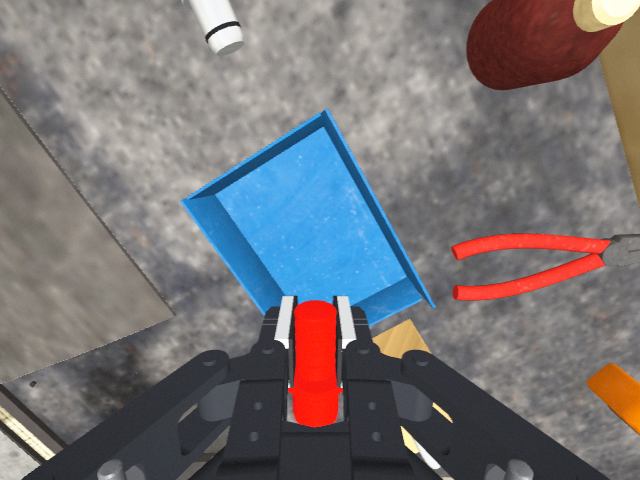

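Picture shows the plug held between the fingers (315,360) and the tray with rim corners (182,200), (325,110), (433,305); quick check of the tray centre before lowering.

```bash
python3 - <<'E'
from h import *
p,d,c=load('w3.npz')
q=cast([(182,200),(325,110),(433,305)],c,.045)*1000; print(q.round(1), 'centre',((q[0]+q[2])/2).round(1))
E
```

```text
[[ 560.3  -75.5   45. ]
 [ 661.6  -74.8   45. ]
 [ 664.3 -220.    45. ]] centre [ 612.3 -147.7   45. ]
```

Emit:
{"api": "carry_out", "payload": {"steps": [[[0,0,0],[0.9,0,3],255],[[0,0,0],[0.9,0,6],255],[[0,0,0],[0.9,0,6.5],255],[[0,0,0],[0.9,0,6.5],130],[[0,0,0],[0.9,0,6.5],130],[[0,0,0],[0.9,0,6.5],130],[[0,0,0],[0.9,0,0],130],[[0,0,0],[4,0,-6],130]]}}

```text
clock: 7.25
tcp_pos: [0.6274, -0.1203, 0.1638]
orientation: [0.0, 0.867, 0.499, -0.0]
wrist_force: [0.7, -0.9, 0.4]
finger_gap: 0.0418
grip_force: 0.0
```

```bash
python3 - <<'E'
from h import *
from workcell import env
st=env.get_state(); print(st['clock'],st['tcp_pos'],st['finger_gap'],st['joint_pos'])
rows(st,[((.638,.02,.25),down(80)),((.638,.04,.25),down(80))])
E
```

```text
7.25 [ 0.62741504 -0.12026398  0.16384873] 0.04184328180765308 [-3.14716919e-01  4.61800960e-01  1.00264612e-01  1.20901292e+00
 -4.74557900e-04  1.78220017e+00]
turn [  0.    0.  -20.1] shift [12.66 -6.13 -8.62]
turn [  0.    0.  -20.1] shift [14.39 -7.13 -8.62]
```

Emit:
{"api": "carry_out", "payload": {"steps": [[[0,0,-5],[5,-3,-3],60],[[0,0,-12],[10,-6,-5],60],[[0,0,-20],[15,-9,-5.5],60],[[0,0,-20],[18.7,-9.7,-5.5],60],[[0,0,-20],[18.7,-9.7,-5.5],60],[[0,0,-20],[18.7,-9.7,-5.5],60],[[0,0,-20],[18.7,-9.7,-5.5],60],[[0,0,-20],[18.7,-9.7,-5.5],60]]}}

```text
clock: 8.25
tcp_pos: [0.6373, 0.09, 0.2168]
orientation: [0.0, 0.767, 0.642, -0.0]
wrist_force: [-0.1, -0.3, -0.3]
finger_gap: 0.0653
grip_force: 0.0
```

```bash
python3 - <<'E'
from h import *
from workcell import env
c=env.get_calibration('wrist'); p,d=env.read_camera('wrist'); np.savez('w4.npz',p=p,d=d,**c);cv2.imwrite("pics/w4.png",p[...,::-1])
st=env.get_state(); print(st['clock'],st['tcp_pos'],st['finger_gap'],st['joint_pos'])
E
```

```text
8.3 [0.63726608 0.09018755 0.21681067] 0.06537719505841905 [ 1.60419715e-02  4.54229638e-01  2.18413266e-01  1.33504441e+00
 -1.55284273e-04  1.76270687e+00]
```

View pics/w4.png

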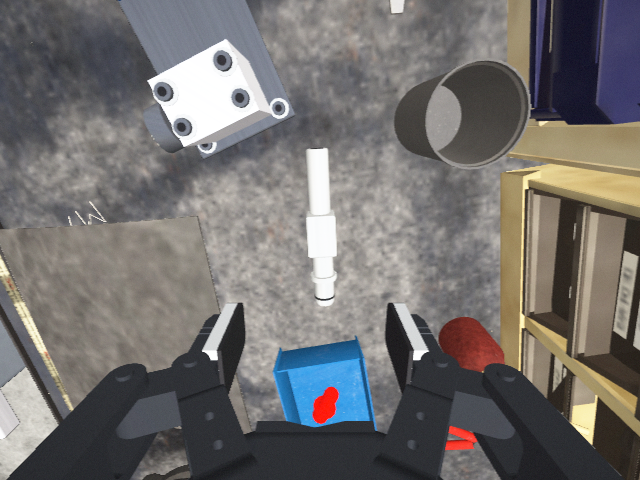

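The plug lies in the tray (325,405); the spigot runs tail (317,149) to nose (325,303), square ~(321,235); the cup is at (440,120), clear of the grasp.

```bash
python3 - <<'E'
from h import *
p,d,c=load('w4.npz'); g=p.min(2).astype(int)
for v in range(150,308,6):
    x=np.nonzero(g[v,295:345]>150)[0]+295
    if len(x): print(v,x.min(),x.max(),end=' | ')
print()
M=g>150
for nm,v,z in(('tail top',190,.026),('neck/nose top',295,.026)):
    x=np.nonzero(M[v,295:345])[0]+295; print(nm,cast([(x.mean(),v)],c,z)*1000)
blob(M,(300,205,345,262),c,.03,'square')
print(cast([(317,149),(325,303)],c,.015)*1000)
W=cloud(d,c); print(np.nanmedian(W[225:245,315:328].reshape(-1,3),0))
E
```

```text
150 306 327 | 156 306 328 | 162 307 328 | 168 307 344 | 174 307 340 | 180 308 329 | 186 308 344 | 192 295 339 | 198 295 344 | 204 295 344 | 210 295 344 | 216 306 342 | 222 295 344 | 228 295 344 | 234 295 344 | 240 297 343 | 246 300 344 | 252 308 341 | 258 295 344 | 264 313 344 | 270 313 344 | 276 310 342 | 282 298 344 | 288 296 344 | 294 296 344 | 300 299 344 | 306 295 339 | 
tail top [[652.66496955 113.93923473  26.        ]]
neck/nose top [[6.27599893e+02 6.14736955e-01 2.60000000e+01]]
square 220 ctr [641.4  71.1] size [59.8 45.6] ang 79.9
[[650.64137355 153.39886498  15.        ]
 [630.12452796 -16.09668391  15.        ]]
[0.64014244 0.07059392 0.0303003 ]
```

```bash
python3 - <<'E'
from h import *
from workcell import env
p,d,c=load('w4.npz'); g=p.min(2).astype(int)
pts=[]
for v in list(range(156,205,4))+list(range(262,272,3)):
    x=np.nonzero(g[v,300:342]>215)[0]+300; pts.append((x.mean(),v))
P=cast(pts,c,.024)[:,:2]; q=P-P.mean(0); a=np.linalg.svd(q)[2][0]; print(np.degrees(np.arctan2(a[1],a[0])),'resid mm',np.abs(q@[-a[1],a[0]]).max()*1000, 'x at y=.066',np.interp(.066,P[::-1,1],P[::-1,0]))
st=env.get_state()
rows(st,[((.640,.066,.06),down(83.1)),((.640,.066,.004),down(83.1))])
E
```

```text
-96.73801105442818 resid mm 0.5125248867343242 x at y=.066 0.6404705421041987
turn [-0.   0.  -3.2] shift [-2.33  0.69 15.68]
turn [-0.   0.  -3.2] shift [-2.33  0.69 21.28]
```

Emit:
{"api": "carry_out", "payload": {"steps": [[[0,0,-3.2],[-2.3,0.7,4],60],[[0,0,-3.2],[-2.3,0.7,10],60],[[0,0,-3.2],[-2.3,0.7,15],60],[[0,0,-3.2],[-2.3,0.7,18],60],[[0,0,-3.2],[-2.3,0.7,20],60],[[0,0,-3.2],[-2.3,0.7,21.2],60],[[0,0,-3.2],[-2.3,0.7,21.2],60],[[0,0,-3.2],[-2.3,0.7,21.2],60]], "force": 60}}

```text
clock: 9.3
tcp_pos: [0.6411, 0.0673, 0.0058]
orientation: [0.001, 0.748, 0.664, 0.001]
wrist_force: [-0.9, 0.0, -0.5]
finger_gap: 0.0654
grip_force: 0.0
```

Emit:
{"api": "carry_out", "payload": {"steps": [[[0,0,0],[0,0,0],255],[[0,0,0],[0,0,0],255],[[0,0,0],[0,0,0],255],[[0,0,0],[0,0,0],255],[[0,0,0],[0,0,0],255],[[0,0,0],[0,0,-2],255],[[0,0,0],[0,0,-8],255],[[0,0,0],[0,0,-14],255]]}}

```text
clock: 10.3
tcp_pos: [0.6391, 0.0675, 0.1448]
orientation: [-0.001, 0.748, 0.664, -0.001]
wrist_force: [1.6, -0.3, -1.9]
finger_gap: 0.029
grip_force: 60.0
```

```bash
python3 - <<'E'
from h import *
from workcell import env
st=env.get_state(); print(st['clock'],st['tcp_pos'],st['finger_gap'],st['joint_pos'])
d=np.array([np.cos(-76*D2),np.sin(-76*D2),0]); m=np.array([.5702,.2337,.070])
def pose(s,th,zoff=.011): # nose tip s inside, tail up th deg; TCP relative to spigot
    Rt=R.from_rotvec(th*D2*np.array([.9703,.2419,0])*-1)*down(104)
    return Rt
Rt=pose(0,5); print('toolx z',Rt.apply([1,0,0]), 'spig dir',Rt.apply([-1,0,0]))
rows(st,[(m-d*.16+[0,0,.13],Rt)])
E
```

```text
10.3 [0.6390967  0.06746854 0.14478013] 0.02902342505779038 [-1.95805604e-02  4.81100311e-01  8.33330258e-02  1.17609769e+00
 -1.04321203e-04  1.66954689e+00]
toolx z [-0.24100139  0.96660345 -0.08715564] spig dir [ 0.24100139 -0.96660345  0.08715564]
turn [ -1.1  -5.  -20.8] shift [ 30.65 -14.5   -5.49]
```

```bash
cat >> h.py <<'E'
DS=np.array([np.cos(-76*D2),np.sin(-76*D2),0]); NS=np.array([-DS[1],DS[0],0]); M0=np.array([.5702,.2337,.070])
def spig(s,th,zm=.0705,xo=.084,zo=.010,up=0,lat=0):
    Rt=R.from_rotvec(th*D2*NS)*down(104)
    a=Rt.apply([-1,0,0]); m=M0.copy(); m[2]=zm+up
    return m+a*s+NS*lat+Rt.apply([xo,0,zo]),Rt
E
python3 - <<'E'
from h import *
from workcell import env
st=env.get_state(); print(st['tcp_pos'])
rows(st,[spig(-.03,6.5,up=.10),spig(-.03,6.5)]); print(spig(-.03,6.5))
E
```

```text
[0.6390967  0.06746854 0.14478013]
turn [  1.    6.4 -20.8] shift [ 26.39 -12.87  -2.84]
turn [  1.    6.4 -20.8] shift [ 26.39 -12.84   7.16]
(array([0.54252432, 0.34470108, 0.07346945]), Rotation.from_matrix(array([[-2.40366787e-01,  9.70295726e-01, -2.73863361e-02],
                            [ 9.64058525e-01,  2.41921896e-01,  1.09840595e-01],
                            [ 1.13203214e-01,  6.93889390e-18, -9.93571856e-01]])))
```

Emit:
{"api": "carry_out", "payload": {"steps": [[[0,0,-5],[3,-1,-4],255],[[0,2,-10],[8,-4,-4.5],255],[[0.5,4,-15],[13,-6.5,-4.5],255],[[0.5,5,-20],[18,-9,-4.5],255],[[1,6.4,-20.8],[23,-11.3,-4],255],[[1,6.4,-20.8],[26.4,-12.8,-3],255],[[1,6.4,-20.8],[26.4,-12.8,1],255],[[1,6.4,-20.8],[26.4,-12.8,3],255]]}}

```text
clock: 11.3
tcp_pos: [0.5421, 0.3448, 0.1117]
orientation: [-0.044, 0.614, 0.787, 0.034]
wrist_force: [0.2, -0.3, -2.0]
finger_gap: 0.0288
grip_force: 60.0
```

```bash
python3 - <<'E'
from h import *
from workcell import env
c=env.get_calibration('wrist'); p,d=env.read_camera('wrist'); np.savez('w5.npz',p=p,d=d,**c);cv2.imwrite("pics/w5.png",p[...,::-1])
st=env.get_state(); print(st['clock'],st['tcp_pos'],st['wrist_force'],st['finger_gap'])
rows(st,[spig(-.03,6.5),spig(-.01,6.5)])
E
```

```text
11.35 [0.54110577 0.34403013 0.10921444] [-1.33278142 -1.44304591 -3.87982591] 0.028864542734617298
turn [-0.3  0.2  0.1] shift [-0.36  0.17  3.56]
turn [-0.3  0.2  0.1] shift [-2.36  0.17  3.56]
```

View pics/w5.png

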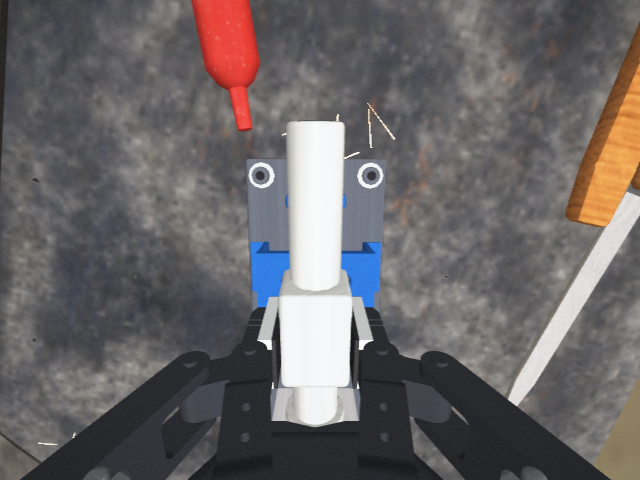

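The view shows the spigot held straight along the tool axis (tail end row 122, columns 287–344; square rows ~280–388). I'll get the along-axis grip offset from the tail-end edge.

```bash
python3 - <<'E'
from h import *
from workcell import env
p,d,c=load('w5.npz'); g=p.min(2).astype(int)
st=env.get_state(); Rt=rot(np.array([-0.044,0.614,0.787,0.034])); Rt=rot(st['orientation'])
# camera in tool frame (fixed mount, from first pose)
co=np.array([.08439366,-.00097884,-.14293424])
Rc=Rt.inv()*rot(c['orientation']); print('look',Rc.apply([0,0,-1]))
look=np.array([-.32521,-.0005,.94564])
for u,v in ((315.5,122),(287,130),(344,130),(290,270),(341,270),(315.5,388)):
    r=Rc.apply([(u-c['cx'])/c['fx'],-(v-c['cy'])/c['fy'],-1]); 
    for zt in (-.010,-.021,-.025): 
        q=co+r*((zt-co[2])/r[2]); print((u,v),zt,(q*1000).round(1),end='; ')
    print()
col=g[100:400,315]; print([(i+100,int(col[i])) for i in range(15,35)])
E
```

```text
look [-0.32509653  0.0043937   0.94567063]
(315.5, 122) -0.01 [ 86.2  -0.2 -10. ]; (315.5, 122) -0.021 [ 86.1  -0.2 -21. ]; (315.5, 122) -0.025 [ 86.   -0.3 -25. ]; 
(287, 130) -0.01 [ 83.4 -10.8 -10. ]; (287, 130) -0.021 [ 83.5 -10.  -21. ]; (287, 130) -0.025 [ 83.5  -9.7 -25. ]; 
(344, 130) -0.01 [ 83.4  10.5 -10. ]; (344, 130) -0.021 [ 83.5   9.5 -21. ]; (344, 130) -0.025 [ 83.5   9.2 -25. ]; 
(290, 270) -0.01 [ 26.7 -11.  -10. ]; (290, 270) -0.021 [ 31.5 -10.1 -21. ]; (290, 270) -0.025 [ 33.2  -9.8 -25. ]; 
(341, 270) -0.01 [ 26.7  10.8 -10. ]; (341, 270) -0.021 [ 31.5   9.8 -21. ]; (341, 270) -0.025 [ 33.2   9.5 -25. ]; 
(315.5, 388) -0.01 [-35.7   0.  -10. ]; (315.5, 388) -0.021 [-25.8  -0.1 -21. ]; (315.5, 388) -0.025 [-22.2  -0.1 -25. ]; 
[(115, 109), (116, 107), (117, 112), (118, 110), (119, 112), (120, 88), (121, 214), (122, 243), (123, 248), (124, 248), (125, 248), (126, 248), (127, 249), (128, 248), (129, 249), (130, 248), (131, 249), (132, 249), (133, 249), (134, 248)]
```

Emit:
{"api": "carry_out", "payload": {"steps": [[[-0.3,0.1,0.1],[-0.4,0.2,2],255],[[-0.3,0.1,0.1],[-0.4,0.2,3.3],255],[[-0.3,0.1,0.1],[-1.2,0.2,3.6],255],[[-0.3,0.1,0.1],[-2.2,0.2,3.6],255],[[-0.3,0.1,0.1],[-2.2,0.2,3.6],255],[[-0.3,0.1,0.1],[-2.2,0.2,3.6],255],[[-0.3,0.1,0.1],[-2.2,0.2,3.6],255],[[-0.3,0.1,0.1],[-2.2,0.2,3.6],255]]}}

```text
clock: 12.35
tcp_pos: [0.5506, 0.3281, 0.0767]
orientation: [-0.042, 0.615, 0.786, 0.038]
wrist_force: [-0.1, -0.7, -3.0]
finger_gap: 0.0291
grip_force: 60.0
```

```bash
cat > chk.py <<'E'
from h import *
from workcell import env
st=env.get_state(); print(st['clock'],st['tcp_pos'],st['wrist_force'].round(1),st['ft_torque'].round(2),st['finger_gap'])
Rt=rot(st['orientation']); a=Rt.apply([-1,0,0]); tip=st['tcp_pos']+Rt.apply([-.084,0,-.010]); v=(tip-M0)*1000
print('tip s',(v@DS).round(2),'lat',(v@NS).round(2),'z',v[2].round(2),'tilt',np.degrees(np.arcsin(-a[2])).round(2),'yaw err',np.degrees(np.arctan2(a@NS,a@DS)).round(2),'z at mouth',(v[2]-a[2]/(a@DS)*(v@DS)).round(2))
E
cat >> chk.py <<'E'
import sys
rows(st,[spig(float(x.split(',')[0])/1000,float(x.split(',')[1]),zm=float(x.split(',')[2])/1000) for x in sys.argv[1:]])
E
python3 chk.py -12,6.5,70.5 5,6.5,70.5 13,6.5,70.5
```

```text
12.35 [0.55064524 0.32813881 0.07668984] [-0.1 -0.7 -3. ] [-0.14  0.01  0.  ] 0.02910936624196523
tip s -11.77 lat 3.74 z 7.06 tilt 6.54 yaw err -0.03 z at mouth 5.71
turn [ 0.5 -0.  -0. ] shift [-0.05 -0.39  0.52]
turn [ 0.5 -0.  -0. ] shift [-1.75 -0.39  0.52]
turn [ 0.5 -0.  -0. ] shift [-2.55 -0.39  0.52]
```

Emit:
{"api": "carry_out", "payload": {"steps": [[[0.5,0,0],[0,-0.2,0.3],255],[[0.5,0,0],[0,-0.39,0.52],255],[[0.5,0,0],[0,-0.39,0.52],255],[[0.5,0,0],[0,-0.39,0.52],255],[[0.5,0,0],[0,-0.39,0.52],255],[[0.5,0,0],[0,-0.39,0.52],255],[[0.5,0,0],[0,-0.39,0.52],255],[[0.5,0,0],[0,-0.39,0.52],255]]}}

```text
clock: 13.35
tcp_pos: [0.5468, 0.3276, 0.0713]
orientation: [-0.045, 0.615, 0.786, 0.035]
wrist_force: [-0.0, -1.2, -2.0]
finger_gap: 0.0292
grip_force: 60.0
```

```bash
python3 chk.py -12,6.5,70.5 5,6.5,70.5 12,6.5,70.5
```

```text
13.35 [0.54678037 0.32758504 0.07132287] [-0.  -1.2 -2. ] [-0.18 -0.    0.  ] 0.0291701973782141
tip s -12.17 lat -0.08 z 1.7 tilt 6.54 yaw err -0.05 z at mouth 0.3
turn [-0.  -0.  -0.1] shift [-0.02  0.   -0.01]
turn [-0.  -0.  -0.1] shift [-1.72  0.   -0.01]
turn [-0.  -0.  -0.1] shift [-2.42  0.   -0.02]
```

Emit:
{"api": "carry_out", "payload": {"steps": [[[0,0,0],[-0.6,0,0],255],[[0,0,0],[-1.0,0,0],255],[[0,0,0],[-1.2,0,0],255],[[0,0,0],[-1.3,0,0],255],[[0,0,0],[-1.4,0,0],255],[[0,0,0],[-1.5,0,0],255],[[0,0,0],[-1.6,0,0],255],[[0,0,0],[-1.6,0,0],255]]}}

```text
clock: 14.35
tcp_pos: [0.5506, 0.3121, 0.0695]
orientation: [-0.045, 0.615, 0.786, 0.035]
wrist_force: [-0.6, 0.2, -2.7]
finger_gap: 0.0291
grip_force: 60.0
```

```bash
python3 chk.py 4,6.5,70.5 12,6.5,70.5
```

```text
14.35 [0.55060424 0.3121195  0.06948011] [-0.6  0.2 -2.7] [-0.14  0.01  0.02] 0.029090439421933074
tip s 3.76 lat -0.12 z -0.15 tilt 6.54 yaw err -0.05 z at mouth 0.28
turn [-0.  -0.  -0.1] shift [-0.02  0.   -0.02]
turn [-0.  -0.  -0.1] shift [-0.82  0.   -0.02]
```

Emit:
{"api": "carry_out", "payload": {"steps": [[[0,0,0],[-0.15,0,0],255],[[0,0,0],[-0.3,0,0],255],[[0,0,0],[-0.4,0,0],255],[[0,0,0],[-0.5,0,0],255],[[0,0,0],[-0.6,0,0],255],[[0,0,0],[-0.7,0,0],255],[[0,0,0],[-0.8,0,0],255],[[0,0,0],[-0.8,0,0],255]]}}

```text
clock: 15.35
tcp_pos: [0.5527, 0.3044, 0.0687]
orientation: [-0.045, 0.615, 0.786, 0.035]
wrist_force: [0.2, 1.0, -0.6]
finger_gap: 0.0291
grip_force: 60.1
```

```bash
python3 chk.py 12,6.5,70.5 12,4.5,70.5 19,4.5,70.5
```

```text
15.35 [0.5526608  0.30443099 0.06874651] [ 0.2  1.  -0.6] [-0.09  0.02 -0.  ] 0.02908582914198959
tip s 11.72 lat 0.03 z -0.88 tilt 6.54 yaw err -0.05 z at mouth 0.46
turn [-0. -0. -0.] shift [-0.02 -0.01  0.  ]
turn [-0. -2. -0.] shift [-0.06 -0.01  0.25]
turn [-0. -2. -0.] shift [-0.76 -0.01  0.23]
```

Emit:
{"api": "carry_out", "payload": {"steps": [[[0,-1,0],[-0.04,0,0.12],255],[[0,-2,0],[-0.06,0,0.25],255],[[0,-2,0],[-0.1,0,0.25],255],[[0,-2,0],[-0.25,0,0.25],255],[[0,-2,0],[-0.4,0,0.24],255],[[0,-2,0],[-0.55,0,0.24],255],[[0,-2,0],[-0.7,0,0.23],255],[[0,-2,0],[-0.7,0,0.23],255]]}}

```text
clock: 16.35
tcp_pos: [0.5543, 0.2978, 0.0657]
orientation: [-0.031, 0.616, 0.787, 0.024]
wrist_force: [-0.5, 1.7, 2.5]
finger_gap: 0.0288
grip_force: 60.3
```

```bash
python3 chk.py 18,4.5,70.5 18,2,70.3 18,0,70 18,-0.4,70
```

```text
16.35 [0.55430932 0.29779451 0.0656873 ] [-0.5  1.7  2.5] [-0.    0.06  0.01] 0.028772680798415017
tip s 18.49 lat 0.0 z -0.98 tilt 4.53 yaw err -0.06 z at mouth 0.49
turn [-0.  -0.  -0.1] shift [ 0.05 -0.01  0.  ]
turn [-0.  -2.5 -0.1] shift [ 0.   -0.01  0.31]
turn [-0.  -4.5 -0.1] shift [-0.05 -0.01  0.57]
turn [-0.  -4.9 -0.1] shift [-0.06 -0.01  0.61]
```

Emit:
{"api": "carry_out", "payload": {"steps": [[[0,-0.8,0],[-0.02,0,0.1],255],[[0,-1.6,0],[-0.02,0,0.2],255],[[0,-2.4,0],[-0.02,0,0.31],255],[[0,-3.2,0],[-0.03,0,0.4],255],[[0,-4,0],[-0.04,0,0.51],255],[[0,-4.5,0],[-0.05,0,0.58],255],[[0,-4.5,0],[-0.05,0,0.6],255],[[0,-4.5,0],[-0.05,0,0.6],255]]}}

```text
clock: 17.35
tcp_pos: [0.5542, 0.2979, 0.0601]
orientation: [-0.0, 0.616, 0.788, 0.0]
wrist_force: [-1.4, -0.3, 4.8]
finger_gap: 0.029
grip_force: 61.1
```

```bash
python3 chk.py 18,0,69.6 30,0,69.6 31,0,69.6
```

```text
17.35 [0.55423178 0.29785141 0.06013508] [-1.4 -0.3  4.8] [-0.1   0.23  0.09] 0.029035767129168895
tip s 17.89 lat -0.04 z 0.1 tilt 0.02 yaw err -0.05 z at mouth 0.11
turn [-0. -0. -0.] shift [-0.01 -0.    0.05]
turn [-0. -0. -0.] shift [-1.21 -0.    0.05]
turn [-0. -0. -0.] shift [-1.31 -0.    0.05]
```

Emit:
{"api": "carry_out", "payload": {"steps": [[[0,0,0],[-0.2,0,0],255],[[0,0,0],[-0.4,0,0],255],[[0,0,0],[-0.6,0,0],255],[[0,0,0],[-0.8,0,0],255],[[0,0,0],[-0.95,0,0],255],[[0,0,0],[-1.05,0,0],255],[[0,0,0],[-1.1,0,0],255],[[0,0,0],[-1.1,0,0],255]]}}

```text
clock: 18.35
tcp_pos: [0.5563, 0.2885, 0.06]
orientation: [-0.001, 0.615, 0.788, 0.001]
wrist_force: [-2.5, 4.6, 5.4]
finger_gap: 0.0291
grip_force: 60.9
```

```bash
python3 chk.py 30,0,69.6
```

```text
18.35 [0.55633743 0.2885136  0.06002272] [-2.5  4.6  5.4] [0.82 0.5  0.15] 0.029133991007964873
tip s 27.49 lat -0.15 z -0.22 tilt 0.17 yaw err 0.03 z at mouth -0.14
turn [-0.  -0.2  0. ] shift [-0.25  0.02  0.04]
```

Emit:
{"api": "carry_out", "payload": {"steps": [[[0,0,0],[-0.1,0,0],255],[[0,0,0],[-0.15,0,0],255],[[0,0,0],[-0.2,0,0],255],[[0,0,0],[-0.25,0,0],255],[[0,0,0],[-0.3,0,0],255],[[0,0,0],[-0.3,0,0],255],[[0,0,0],[-0.3,0,0],255],[[0,0,0],[-0.3,0,0],255]]}}

```text
clock: 19.35
tcp_pos: [0.5571, 0.2857, 0.06]
orientation: [-0.001, 0.615, 0.788, 0.001]
wrist_force: [-4.7, 5.2, 6.1]
finger_gap: 0.029
grip_force: 61.0
```

```bash
python3 chk.py 30,0,69.6
```

```text
19.35 [0.55705625 0.28567517 0.06002571] [-4.7  5.2  6.1] [0.81 0.54 0.09] 0.029045619956141522
tip s 30.42 lat -0.13 z -0.22 tilt 0.17 yaw err 0.03 z at mouth -0.13
turn [-0.  -0.2  0. ] shift [0.04 0.02 0.04]
```

Emit:
{"api": "carry_out", "payload": {"steps": [[[0,0,0],[-0.05,0,0],255],[[0,0,0],[-0.1,0,0],255],[[0,0,0],[-0.15,0,0],255],[[0,0,0],[-0.2,0,0],255],[[0,0,0],[-0.25,0,0],255],[[0,0,0],[-0.25,0,0],255],[[0,0,0],[-0.25,0,0],255],[[0,0,0],[-0.25,0,0],255]]}}

```text
clock: 20.35
tcp_pos: [0.5573, 0.2849, 0.06]
orientation: [-0.002, 0.615, 0.788, 0.002]
wrist_force: [-3.6, 10.4, 5.2]
finger_gap: 0.0294
grip_force: 61.0
```

```bash
python3 chk.py 30,0,69.6
```

```text
20.35 [0.55727813 0.28486722 0.06003172] [-3.6 10.4  5.2] [1.68 0.67 0.02] 0.029357740516880542
tip s 31.28 lat -0.03 z -0.46 tilt 0.34 yaw err 0.09 z at mouth -0.28
turn [-0.  -0.3  0.1] shift [0.12 0.02 0.04]
```

Emit:
{"api": "carry_out", "payload": {"steps": [[[0,0,0],[-0.1,0,0],255],[[0,0,0],[-0.2,0,0],255],[[0,0,0],[-0.3,0,0],255],[[0,0,0],[-0.4,0,0],255],[[0,0,0],[-0.4,0,0],255],[[0,0,0],[-0.4,0,0],255],[[0,0,0],[-0.4,0,0],255],[[0,0,0],[-0.4,0,0],255]]}}

```text
clock: 21.35
tcp_pos: [0.5572, 0.2848, 0.0602]
orientation: [-0.005, 0.614, 0.789, 0.004]
wrist_force: [-6.3, 22.7, 5.2]
finger_gap: 0.029
grip_force: 60.9
```

```bash
python3 chk.py 30,0,69.6; python3 - <<'E'
from workcell import env
import cv2,numpy as np
p,d=env.read_camera('scene'); np.savez('scene1.npz',p=p,d=d)
p,d=env.read_camera('wrist'); np.savez('w6.npz',p=p,d=d,**env.get_calibration('wrist'))
E
```

```text
21.35 [0.55723554 0.28481828 0.06024657] [-6.3 22.7  5.2] [ 3.82  1.29 -0.17] 0.02902475061403007
tip s 31.39 lat 0.13 z -0.84 tilt 0.74 yaw err 0.24 z at mouth -0.43
turn [ 0.  -0.7  0.2] shift [0.13 0.02 0.07]
```

Emit:
{"api": "carry_out", "payload": {"steps": [[[0,0,0],[0.35,0,0],255],[[0,0,0],[0.6,0,0],255],[[0,0,0],[0.6,0,0],80],[[0,0,0],[0.6,0,0],80],[[0,0,0],[0.6,0,0],80],[[0,0,0],[0.6,0,-3],80],[[0,0,0],[0.6,0,-8],80],[[0,0,0],[0.6,0,-10],80]]}}

```text
clock: 22.45
tcp_pos: [0.5592, 0.2839, 0.1626]
orientation: [0.001, 0.616, 0.788, 0.002]
wrist_force: [0.3, -0.2, -0.4]
finger_gap: 0.0589
grip_force: 0.0
```

```bash
python3 - <<'E'
from h import *
from workcell import env
c=env.get_calibration('wrist'); p,d=env.read_camera('wrist'); np.savez('w7.npz',p=p,d=d,**c);cv2.imwrite("pics/w7.png",p[...,::-1])
st=env.get_state(); print(st['clock'],st['tcp_pos'],st['wrist_force'],st['joint_pos'])
E
```

```text
22.5 [0.55996198 0.28421107 0.16449415] [0.94695389 0.03514246 1.96036111] [3.41673111e-01 4.35340580e-01 6.05905848e-02 1.18985274e+00
 5.30583686e-04 1.66943127e+00]
```

View pics/w7.png

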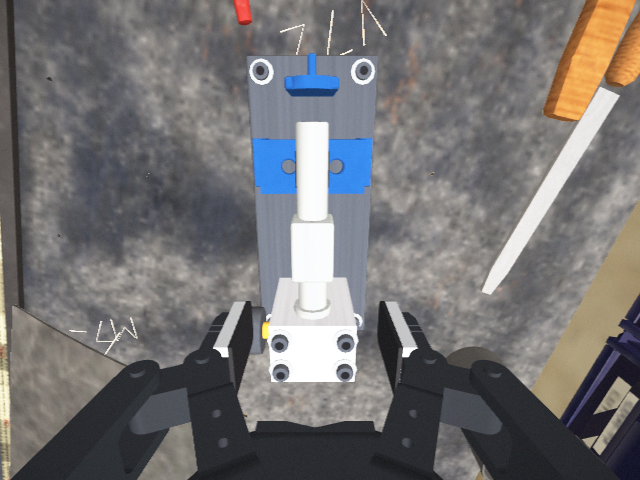

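The view shows the spigot lying on the saddle with its collar at the block face (313,308), tail end row 122, lug (312,85), holes (289,166)/(336,166). Numeric check of the tail's position against the stand.

```bash
python3 - <<'E'
from h import *
p,d,c=load('w7.npz'); blue=mask(p,'blue'); g=p.min(2).astype(int)
col=g[112:130,313]; print(col.tolist())
H=[]
for box in ((280,155,297,178),(328,155,346,178)): H.append(blob(~blue,box,c,.045,'hole')[0][0])
S=np.mean(H,0); print('saddle',S,'yaw',np.degrees(np.arctan2(*(np.array(H[1])-H[0])[::-1])))
t=cast([(312.5,121.5)],c,.0795)[0]*1000; f=cast([(275,138.5),(350,138.5),(275,192),(350,192)],c,.045)[:,:2]*1000
print('tail from saddle along -d',-(t[:2]-S)@DS[:2],'(32 wanted)','lat',(t[:2]-S)@NS[:2],'flange',-(f-S)@DS[:2])
sq=cast([(312,217),(312,282)],c,.0845)[:,:2]*1000; print('square',(sq-S)@DS[:2],'want 33..78')
L=cast([(312,97)],c,.069)[0]*1000; print('lug face',-(L[:2]-S)@DS[:2],'want 52')
W=cloud(d,c); print('tail top z',np.nanmedian(W[130:200,310:315,2]),'near tail',np.nanmedian(W[126:135,310:315,2]),'sq',np.nanmedian(W[230:270,305:320,2]))
E
```

```text
[128, 129, 127, 126, 131, 129, 131, 129, 129, 161, 250, 252, 252, 252, 252, 252, 252, 252]
hole 70 ctr [527.3 335.2] size [10.6 16.3] ang 12.9
hole 70 ctr [561.  343.5] size [10.6 16.3] ang 14.6
saddle [544.14700317 339.33084106] yaw 13.844860049868272
tail from saddle along -d 31.085583306062436 (32 wanted) lat 0.5642433261584962 flange [ 19.88792235  19.79548171 -19.65467725 -19.79141368]
square [29.44686125 77.57164836] want 33..78
lug face 46.08388154601534 want 52
tail top z 0.08031976016091458 near tail 0.0803984269863896 sq 0.08454973286998928
```

```bash
python3 - <<'E'
from h import *
from workcell import env
st=env.get_state(); print(st['tcp_pos'])
z=np.load('side0.npz'); W=cloud(z['d'],env.get_calibration('side'))
P=W.reshape(-1,3); P=P[np.isfinite(P[:,0])&(P[:,2]>.02)&(P[:,1]>-.55)&(P[:,1]<0)]
for x in np.arange(.2,.6,.04):
    k=(P[:,0]>=x)&(P[:,0]<x+.04)&(P[:,1]<-.2); 
    if k.sum(): print(round(x,2),'n',k.sum(),'zmax',np.percentile(P[k,2],99).round(3),'y',np.percentile(P[k,1],[2,98]).round(3))
k=(P[:,0]>.6)&(P[:,2]>.06)
for y in np.arange(-.55,0,.05):
    j=k&(P[:,1]>=y)&(P[:,1]<y+.05)
    if j.sum(): print('y',round(y,2),'x',np.percentile(P[j,0],[2,98]).round(3),'z',np.percentile(P[j,2],[50,99]).round(3))
rows(st,[((.60,.0,.25),down(50)),((.60,-.29,.23),down(0))],p0=np.array([.560,.2842,.165]))
rows(st,[((.60,-.29,.23),down(0))],p0=np.array([.60,.0,.25]),R0=down(50))
E
```

```text
[0.55996198 0.28421107 0.16449415]
0.2 n 1289 zmax 0.128 y [-0.378 -0.302]
0.24 n 1988 zmax 0.176 y [-0.379 -0.321]
0.28 n 3074 zmax 0.203 y [-0.41  -0.276]
0.32 n 4185 zmax 0.205 y [-0.419 -0.273]
0.36 n 3470 zmax 0.205 y [-0.435 -0.277]
0.4 n 4395 zmax 0.204 y [-0.434 -0.276]
0.44 n 3010 zmax 0.201 y [-0.404 -0.318]
0.48 n 1932 zmax 0.144 y [-0.387 -0.304]
0.52 n 1006 zmax 0.122 y [-0.375 -0.313]
0.56 n 891 zmax 0.109 y [-0.537 -0.221]
y -0.55 x [0.625 0.879] z [0.576 0.631]
y -0.5 x [0.629 0.859] z [0.389 0.623]
y -0.45 x [0.658 0.86 ] z [0.405 0.621]
y -0.4 x [0.831 0.861] z [0.415 0.615]
y -0.35 x [0.617 0.859] z [0.389 0.608]
y -0.3 x [0.83 0.86] z [0.392 0.604]
y -0.25 x [0.831 0.861] z [0.394 0.599]
y -0.2 x [0.832 0.857] z [0.386 0.591]
y -0.15 x [0.779 0.861] z [0.357 0.59 ]
y -0.1 x [0.832 0.861] z [0.37  0.577]
y -0.05 x [0.832 0.851] z [0.321 0.57 ]
turn [ 0.3 -0.2 53.9] shift [-28.54  -2.9   -8.55]
turn [  0.2  -0.4 103.9] shift [-56.69  -9.9   -6.63]
turn [ 0.  0. 50.] shift [-22.22  18.64   2.  ]
```

Emit:
{"api": "carry_out", "payload": {"steps": [[[0,0,6],[-2,-0.2,-5],80],[[0,0,14],[-7,-0.7,-8],80],[[0,0,23],[-13,-1.3,-8.5],80],[[0,0,32],[-18.5,-1.9,-8.5],80],[[0,0,41],[-24,-2.4,-8.5],80],[[0,0,50],[-28.5,-2.9,-8.5],80],[[0,0,54],[-28.5,-2.9,-8.5],80],[[0,0,54],[-28.5,-2.9,-8.5],80]]}}

```text
clock: 23.5
tcp_pos: [0.5981, -0.0008, 0.2432]
orientation: [-0.001, 0.907, 0.422, -0.001]
wrist_force: [-0.8, 0.4, 0.7]
finger_gap: 0.0585
grip_force: 0.0
```

Emit:
{"api": "carry_out", "payload": {"steps": [[[0,0,9],[-3.7,3.1,0.5],40],[[0,0,18],[-7.4,6.2,1],40],[[0,0,27],[-11.1,9.3,1.5],40],[[0,0,36],[-15,12.5,2],40],[[0,0,45],[-18.8,15.7,2],40],[[0,0,50],[-22.2,18.6,2],40],[[0,0,50],[-22.2,18.6,2],40],[[0,0,50],[-22.2,18.6,2],40]]}}

```text
clock: 24.5
tcp_pos: [0.5979, -0.2886, 0.2236]
orientation: [-0.001, 1.0, 0.001, -0.001]
wrist_force: [-0.3, 0.7, -0.0]
finger_gap: 0.0718
grip_force: 0.0
```

```bash
python3 - <<'E'
from h import *
from workcell import env
c=env.get_calibration('wrist'); p,d=env.read_camera('wrist'); np.savez('w8.npz',p=p,d=d,**c);cv2.imwrite("pics/w8.png",p[...,::-1])
st=env.get_state(); print(st['clock'],st['tcp_pos'],st['orientation'],st['joint_pos'])
E
```

```text
24.55 [ 0.59792931 -0.28806658  0.22385914] [-6.05614612e-04  9.99999213e-01  8.09131691e-04 -7.42713960e-04] [-5.69888905e-01  4.96880070e-01  3.02751723e-01  1.37857233e+00
  2.16821198e-04  2.57008528e+00]
```

View pics/w8.png

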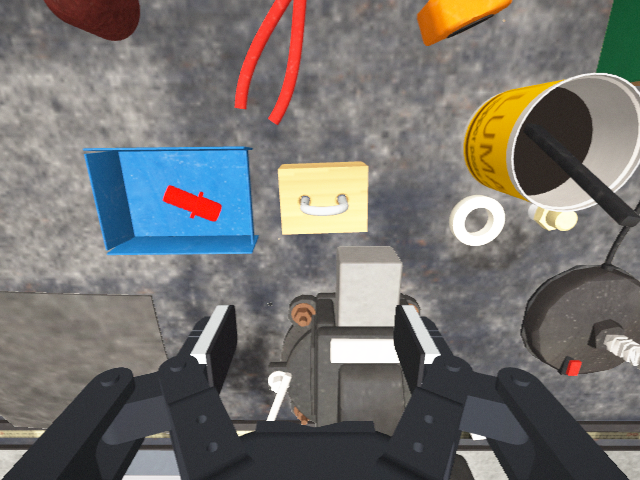

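The view shows the rack top (280–368, 168–234), the U-bolt with leg feet near (307,198)/(343,198) and the bow at (325,208), and the plug still in the tray (192,203).

```bash
python3 - <<'E'
from h import *
p,d,c=load('w8.npz'); W=cloud(d,c); Z=W[...,2]
roi=np.zeros(d.shape,bool); roi[175:228,288:360]=1
h=cv2.cvtColor(p,cv2.COLOR_RGB2HSV)
st=roi&(h[...,1]<50)&(Z>.05)
P=W[st]; print(len(P),P[:,2].max())
top=P[P[:,2]>np.percentile(P[:,2],95)-.004]; print('bow top',top.mean(0)*1000,len(top))
r=cv2.minAreaRect((P[:,:2]*1000).astype(np.float32)); print('all z>50',r)
for a,b in((.05,.06),(.06,.07),(.07,.08),(.08,.095)):
    k=(P[:,2]>a)&(P[:,2]<b); 
    if k.sum()>3: print(a,k.sum(),P[k].mean(0).round(4),'y range',P[k,1].min().round(4),P[k,1].max().round(4),'x',P[k,0].min().round(4),P[k,0].max().round(4))
k=(P[:,2]>.072); q=P[k,:2]; q=q-q.mean(0); a=np.linalg.svd(q)[2][0]; print('bow yaw',np.degrees(np.arctan2(a[1],a[0])))
# bow pixel extents
ys,xs=np.nonzero(roi&(h[...,1]<50)&(h[...,2]>120)); print('px',xs.min(),xs.max(),ys.min(),ys.max())
wood=roi*0; m=mask(p,'wood')
# bottom & side edges of the wood top
for v in (180,200,220): 
    x=np.nonzero(m[v,265:385])[0]+265; print(v,x.min(),x.max(),cast([(x.min(),v),(x.max(),v)],c,.045)[:,:2].round(4).tolist())
for u in (290,355):
    y=np.nonzero(m[150:245,u])[0]+150; print(u,y.min(),y.max(),cast([(u,y.max()),(u,y.max())],c,.045)[0,:2].round(4))
E
```

```text
503 0.09000679542375783
bow top [ 614.81964235 -294.89170467   87.24017663] 232
all z>50 ((614.6853637695312, -294.81402587890625), (7.806381702423096, 42.007530212402344), 2.2567975521087646)
0.05 37 [ 0.6173 -0.2932  0.0546] y range -0.3152 -0.2739 x 0.6144 0.6188
0.06 36 [ 0.6176 -0.2956  0.0649] y range -0.3157 -0.2738 x 0.6149 0.6191
0.07 79 [ 0.6163 -0.294   0.0765] y range -0.3155 -0.274 x 0.6114 0.6193
0.08 351 [ 0.615  -0.2948  0.0857] y range -0.3131 -0.2777 x 0.6106 0.6188
bow yaw 92.07118768404756
px 300 347 195 215
180 278 367 [[0.6343, -0.2522], [0.6344, -0.3362]]
200 280 367 [[0.6152, -0.2535], [0.6153, -0.3372]]
220 281 367 [[0.5953, -0.2538], [0.5954, -0.3382]]
290 164 234 [ 0.5809 -0.2623]
355 161 230 [ 0.5852 -0.3268]
```

```bash
python3 - <<'E'
from h import *
from workcell import env
rows(env.get_state(),[((.6147,-.2948,.048),down(2.3))])
E
```

```text
turn [-0.1  0.1 -2.2] shift [ 1.7   0.7  17.58]
```

Emit:
{"api": "carry_out", "payload": {"steps": [[[0,0,-2.2],[1.7,0.7,4],40],[[0,0,-2.2],[1.7,0.7,9],40],[[0,0,-2.2],[1.7,0.7,12],40],[[0,0,-2.2],[1.7,0.7,14.5],40],[[0,0,-2.2],[1.7,0.7,16],40],[[0,0,-2.2],[1.7,0.7,17],40],[[0,0,-2.2],[1.7,0.7,17.5],40],[[0,0,-2.2],[1.7,0.7,17.5],40]], "force": 60}}

```text
clock: 25.55
tcp_pos: [0.615, -0.2965, 0.0496]
orientation: [-0.0, 1.0, 0.019, -0.0]
wrist_force: [-0.6, 0.3, -0.4]
finger_gap: 0.0719
grip_force: 0.0
```

Emit:
{"api": "carry_out", "payload": {"steps": [[[0,0,0],[0,0,0],150],[[0,0,0],[0,0,0],255],[[0,0,0],[0,0,0],255],[[0,0,0],[0,0,0],255],[[0,0,0],[0,0,0],255],[[0,0,0],[0,0,0],255],[[0,0,0],[0,0,0],255],[[0,0,0],[0,0,0],255]]}}

```text
clock: 26.55
tcp_pos: [0.6153, -0.297, 0.0503]
orientation: [0.0, 1.0, 0.019, 0.0]
wrist_force: [0.1, 0.2, 5.3]
finger_gap: 0.0415
grip_force: 60.3
```

```bash
python3 - <<'E'
from h import *
from workcell import env
st=env.get_state(); print(st['clock'],st['tcp_pos'],st['orientation'],st['wrist_force'],st['ft_torque'],st['finger_gap'],st['grip_force'])
E
```

```text
26.55 [ 0.61534223 -0.29695656  0.05026609] [4.25039885e-04 9.99824658e-01 1.87172252e-02 3.71070772e-04] [0.05621589 0.18555801 5.34793561] [-0.0511676   0.11778405 -0.00606768] 0.0414521423930136 60.28109461069107
```

Emit:
{"api": "carry_out", "payload": {"steps": [[[0,0,0],[0,0,-1],255],[[0,0,0],[0,0,-2.5],255],[[0,0,0],[0,0,-4.5],255],[[0,0,0],[0,0,-8],255],[[0,0,0],[0,0,-13],255],[[0,0,0],[0,0,-17],255],[[0,0,0],[0,0,-18],255],[[0,0,0],[0,0,-18],255]]}}

```text
clock: 27.55
tcp_pos: [0.6151, -0.2965, 0.2295]
orientation: [0.0, 1.0, 0.019, -0.0]
wrist_force: [0.2, -0.9, -1.6]
finger_gap: 0.0414
grip_force: 60.8
```

```bash
python3 - <<'E'
from h import *
from workcell import env
c=env.get_calibration('wrist'); p,d=env.read_camera('wrist'); np.savez('w9.npz',p=p,d=d,**c)
st=env.get_state(); print(st['clock'],st['tcp_pos'],st['orientation'],st['wrist_force'],st['finger_gap'],st['joint_pos'])
# u-bolt in tool frame
W=cloud(d,c); Rt=rot(st['orientation']); T=(W-st['tcp_pos'])@Rt.as_matrix()
h=cv2.cvtColor(p,cv2.COLOR_RGB2HSV)
k=(np.abs(T[...,1])<.03)&(np.abs(T[...,0])<.03)&(T[...,2]>-.06)&(T[...,2]<.06); P=T[k]
for a in np.arange(-.06,.06,.01):
    j=(P[:,2]>=a)&(P[:,2]<a+.01)
    if j.sum()>3: print(round(a,2),j.sum(),'x',np.percentile(P[j,0],[5,50,95]).round(4),'y',np.percentile(P[j,1],[2,50,98]).round(4))
print('min z tool',np.percentile(P[:,2],[.5,2]))
S=np.array([.5441,.3387]); q=[np.r_[S,.24],np.r_[S,.15]]
rows(st,[((.60,.0,.24),down(53)),(q[0],down(104))])
rows(st,[(q[0],down(104))],p0=np.array([.60,.0,.24]),R0=down(53))
E
```

```text
27.6 [ 0.6144842 -0.2961788  0.2279484] [-7.05468613e-04  9.99822821e-01  1.87785516e-02 -1.09339019e-03] [ 0.68868067  0.33981592 -2.1695477 ] 0.04162161385540309 [-5.66675215e-01  5.37442523e-01  3.78400101e-01  1.41435616e+00
 -3.24070628e-05  2.53735814e+00]
-0.06 1328 x [0.0118 0.0125 0.0136] y [-0.0296  0.0204  0.0296]
-0.05 1395 x [-0.0077  0.0086  0.014 ] y [-0.0289  0.0196  0.0289]
-0.04 2879 x [-0.0033  0.0027  0.0118] y [-0.027  -0.0008  0.0261]
-0.03 1426 x [-0.006   0.0037  0.0119] y [-0.0277  0.0128  0.0292]
-0.02 935 x [0.0013 0.0073 0.012 ] y [-0.0279  0.0137  0.0292]
-0.01 497 x [0.001  0.0033 0.0117] y [-0.0268 -0.015   0.0248]
0.0 337 x [0.0001 0.003  0.0039] y [-0.0224  0.0126  0.0202]
0.01 283 x [0.0002 0.0032 0.004 ] y [-0.0227 -0.0148  0.0203]
0.02 243 x [0.0004 0.0032 0.0041] y [-0.0226 -0.0148  0.0204]
0.03 30 x [0.0005 0.0032 0.0037] y [-0.0226  0.013   0.0196]
min z tool [-0.05970424 -0.05885445]
turn [ -0.1   0.1 -50.8] shift [ -0.34 -29.65  -1.16]
turn [  -0.2    0.  -101.8] shift [ -4.65 -63.71  -1.1 ]
turn [  0.   0. -51.] shift [ 23.69 -24.85   0.  ]
```

Emit:
{"api": "carry_out", "payload": {"steps": [[[0,0,-6],[0,-3.7,-0.3],255],[[0,0,-13],[0,-8,-0.6],255],[[0,0,-20],[0,-13,-1.1],255],[[0,0,-28],[-0.3,-18,-1.1],255],[[0,0,-36],[-0.3,-23,-1.1],255],[[0,0,-44],[-0.3,-27,-1.1],255],[[0,0,-50.8],[-0.3,-29.6,-1.1],255],[[0,0,-50.8],[-0.3,-29.6,-1.1],255]]}}

```text
clock: 28.6
tcp_pos: [0.5994, 0.0013, 0.2381]
orientation: [-0.002, 0.894, 0.447, -0.002]
wrist_force: [-0.3, 0.2, -1.1]
finger_gap: 0.0415
grip_force: 60.9
```

Emit:
{"api": "carry_out", "payload": {"steps": [[[0,0,-8],[3.5,-3.7,0],255],[[0,0,-16],[7.5,-7.9,0],255],[[0,0,-24],[11.5,-12,0],255],[[0,0,-32],[15.5,-16.3,0],255],[[0,0,-40],[19.5,-20.5,0],255],[[0,0,-48],[22.5,-23.6,0],255],[[0,0,-51],[23.7,-24.9,0],255],[[0,0,-51],[23.7,-24.9,0],255]]}}

```text
clock: 29.6
tcp_pos: [0.5446, 0.3382, 0.2391]
orientation: [-0.001, 0.616, 0.788, -0.001]
wrist_force: [0.0, 0.3, -0.3]
finger_gap: 0.0416
grip_force: 61.0
```

Emit:
{"api": "carry_out", "payload": {"steps": [[[0,0,0],[0,0,3],255],[[0,0,0],[0,0,6],255],[[0,0,0],[0,0,7],255],[[0,0,0],[0,0,7],255],[[0,0,0],[0,0,7],255],[[0,0,0],[0,0,7],255],[[0,0,0],[0,0,7],255],[[0,0,0],[0,0,7],255]]}}

```text
clock: 30.6
tcp_pos: [0.5449, 0.3386, 0.1709]
orientation: [-0.0, 0.616, 0.788, 0.0]
wrist_force: [0.9, 0.8, -1.9]
finger_gap: 0.0414
grip_force: 61.0
```

```bash
cat > ub.py <<'E'
from h import *
from workcell import env
import sys
st=env.get_state(); print(st['clock'],st['tcp_pos'],st['wrist_force'].round(1),st['ft_torque'].round(2),st['finger_gap'])
Rt=rot(st['orientation']); S=np.array([.5441,.3388]); tip=st['tcp_pos']+Rt.apply([0,0,.0353])
v=(tip[:2]-S)*1000; print('tips along',v@DS[:2],'lat',v@NS[:2],'z',tip[2]*1000,'toolz',Rt.apply([0,0,1]).round(4),'toolx',np.degrees(np.arctan2(*Rt.apply([1,0,0])[1::-1])))
rows(st,[(np.r_[S,float(z)],down(104)) for z in sys.argv[1:]])
E
python3 ub.py .15 .12 .09 .05
```

```text
30.6 [0.54485887 0.3386121  0.17085309] [ 0.9  0.8 -1.9] [-0.  0. -0.] 0.04136247932519281
tips along 0.3422383786654665 lat 0.687544758306779 z 135.55310186400396 toolz [-3.e-04  6.e-04 -1.e+00] toolx 103.96703650246864
turn [-0. -0. -0.] shift [ 0.04 -0.07  2.09]
turn [-0. -0. -0.] shift [ 0.03 -0.07  5.09]
turn [-0. -0. -0.] shift [ 0.03 -0.07  8.09]
turn [-0. -0. -0.] shift [ 0.03 -0.07 12.09]
```

```bash
python3 - <<'E'
from h import *
from workcell import env
c=env.get_calibration('wrist'); p,d=env.read_camera('wrist'); np.savez('w10.npz',p=p,d=d,**c)
st=env.get_state(); print(st['clock'],st['tcp_pos'])
Rc=rot(c['orientation'])
def proj(P):
    q=Rc.inv().apply(np.atleast_2d(P)-c['origin']); return np.c_[c['cx']+c['fx']*q[:,0]/-q[:,2], c['cy']-c['fy']*q[:,1]/-q[:,2]]
S=np.array([.5441,.3388,.045]); H=[S-NS*.018,S+NS*.018]; print('pred holes px',proj(H).round(1))
blue=mask(p,'blue')
for u,v in proj(H):
    u,v=int(round(u)),int(round(v))
    print('\n'.join(''.join('#' if blue[r,k] else '.' for k in range(u-14,u+15)) for r in range(v-12,v+13))); print()
Rt=rot(st['orientation'])
print('legs px',proj([st['tcp_pos']+Rt.apply([0,y,z]) for y in(-.018,.018) for z in(0,.03,.0353)]).round(1))
E
```

```text
30.65 [0.54478257 0.33857326 0.17075211]
pred holes px [[291.9 234.8]
 [335.2 234.7]]
#####################........
#####################........
#####################........
#####################........
#####################........
#####################........
############.....####........
##########.........##........
#########....................
#########....................
#########....................
#########....................
#########....................
##########...................
###########........##........
#############.....###........
#####################........
#####################........
#####################........
#####################........
#####################........
#####################........
#####################........
#####################........
#####################........

........#####################
........#####################
........#####################
........#####################
........#####################
........#####################
........####......###########
........##.........##########
........#...........#########
.....................########
.....................########
....................#########
....................#########
........#..........##########
........##........###########
........####....#############
........#####################
........#####################
........#####################
........#####################
........#####################
........#####################
........#####################
........#####################
........#####################

legs px [[276.7 314. ]
 [282.3 286.2]
 [283.1 282.2]
 [351.4 313.9]
 [345.9 286.2]
 [345.1 282.1]]
```

Emit:
{"api": "carry_out", "payload": {"steps": [[[0,0,0],[0.05,-0.03,2.5],255],[[0,0,0],[0.05,-0.03,5],255],[[0,0,0],[0.05,-0.03,7],255],[[0,0,0],[0.05,-0.03,8.2],255],[[0,0,0],[0.05,-0.03,8.5],255],[[0,0,0],[0.05,-0.03,8.5],255],[[0,0,0],[0.05,-0.03,8.5],255],[[0,0,0],[0.05,-0.03,8.5],255]]}}

```text
clock: 31.65
tcp_pos: [0.5447, 0.3391, 0.0863]
orientation: [-0.0, 0.616, 0.788, 0.001]
wrist_force: [0.5, -0.1, -1.6]
finger_gap: 0.0415
grip_force: 61.0
```

```bash
python3 ub.py .07 .06 .05
```

```text
31.65 [0.544718   0.33909107 0.0862738 ] [ 0.5 -0.1 -1.6] [-0.03 -0.02 -0.01] 0.041522103907234015
tips along -0.16374536406102544 lat 0.6914034884993185 z 50.97382138695125 toolz [ 4.e-04  1.e-03 -1.e+00] toolx 103.95679548805032
turn [ 0.  -0.1 -0. ] shift [-0.01 -0.07  1.63]
turn [ 0.  -0.1 -0. ] shift [-0.02 -0.07  2.63]
turn [ 0.  -0.1 -0. ] shift [-0.02 -0.07  3.63]
```

Tips 6 mm over the flange; entering with a small lateral correction.

Emit:
{"api": "carry_out", "payload": {"steps": [[[0,0,0],[0,-0.02,0.4],255],[[0,0,0],[0,-0.02,0.7],255],[[0,0,0],[0,-0.02,0.9],255],[[0,0,0],[0,-0.02,1.1],255],[[0,0,0],[0,-0.02,1.3],255],[[0,0,0],[0,-0.02,1.5],255],[[0,0,0],[0,-0.02,1.6],255],[[0,0,0],[0,-0.02,1.6],255]]}}

```text
clock: 32.65
tcp_pos: [0.544, 0.3388, 0.0694]
orientation: [-0.0, 0.616, 0.788, -0.0]
wrist_force: [-0.0, -0.6, -1.2]
finger_gap: 0.041
grip_force: 61.0
```

```bash
python3 ub.py .07 .06 .05
```

```text
32.65 [0.54400664 0.33879653 0.069406  ] [-0.  -0.6 -1.2] [-0.03 -0.01  0.04] 0.041049856393934235
tips along -0.03903713573157889 lat -0.12226328542065178 z 34.106021087503564 toolz [-1.e-03  3.e-04 -1.e+00] toolx 103.95458032213924
turn [-0.1 -0.  -0. ] shift [-0.    0.01 -0.06]
turn [-0.1 -0.  -0. ] shift [-0.    0.01  0.94]
turn [-0.1 -0.  -0. ] shift [-0.    0.01  1.94]
```

Emit:
{"api": "carry_out", "payload": {"steps": [[[0,0,0],[0,0,0.5],255],[[0,0,0],[0,0,0.9],255],[[0,0,0],[0,0,1.2],255],[[0,0,0],[0,0,1.5],255],[[0,0,0],[0,0,1.7],255],[[0,0,0],[0,0,1.85],255],[[0,0,0],[0,0,1.9],255],[[0,0,0],[0,0,1.9],255]]}}

```text
clock: 33.65
tcp_pos: [0.5441, 0.3389, 0.0506]
orientation: [-0.0, 0.616, 0.788, -0.0]
wrist_force: [-0.2, 1.3, -0.4]
finger_gap: 0.0416
grip_force: 61.0
```

```bash
python3 ub.py .05
```

```text
33.65 [0.54408926 0.33887524 0.05058029] [-0.2  1.3 -0.4] [ 0.02  0.01 -0.02] 0.04162829209169598
tips along -0.0974740271426941 lat -0.012980357134922538 z 15.280305475766857 toolz [-7.e-04  5.e-04 -1.e+00] toolx 103.95714131208192
turn [-0. -0. -0.] shift [-0.01 -0.    0.06]
```

Emit:
{"api": "carry_out", "payload": {"steps": [[[0,0,0],[0,0,0.1],255],[[0,0,0],[0,0,0.2],255],[[0,0,0],[0,0,0.2],255],[[0,0,0],[0,0,0.15],255],[[0,0,0],[0,0,0.1],130],[[0,0,0],[0,0,0.05],80],[[0,0,0],[0,0,0],70],[[0,0,0],[0,0,0],70]]}}

```text
clock: 34.65
tcp_pos: [0.5441, 0.3388, 0.0502]
orientation: [-0.001, 0.616, 0.788, -0.0]
wrist_force: [-0.4, -0.1, -0.2]
finger_gap: 0.062
grip_force: 0.0
```

Emit:
{"api": "carry_out", "payload": {"steps": [[[0,0,0],[0,0,-1],70],[[0,0,0],[0,0,-3],70],[[0,0,0],[0,0,-6],70],[[0,0,0],[0,0,-11],70],[[0,0,0],[0,0,-15],70],[[0,0,0],[-2,0,-17],70],[[0,0,0],[-4,0,-18],70],[[0,0,0],[-4,0,-18],70]]}}

```text
clock: 35.65
tcp_pos: [0.5546, 0.2986, 0.2312]
orientation: [-0.0, 0.617, 0.787, 0.0]
wrist_force: [0.1, -0.8, -1.2]
finger_gap: 0.0621
grip_force: 0.0
```

```bash
python3 - <<'E'
from h import *
from workcell import env
c=env.get_calibration('wrist'); p,d=env.read_camera('wrist'); np.savez('w11.npz',p=p,d=d,**c)
st=env.get_state(); print(st['clock'],st['tcp_pos'],st['wrist_force'])
W=cloud(d,c); S=np.array([.5441,.3388,0]); V=(W-S); al=V@DS; la=V@NS; Z=W[...,2]
k=(np.abs(al)<.012)&(np.abs(la)<.03)&(Z>.05)
print('bow top z',np.percentile(Z[k],[90,97,99.5])); t=k&(Z>.083); print('bow pts',t.sum(),'along',np.percentile(al[t],[2,50,98])*1000,'lat',np.percentile(la[t],[2,50,98])*1000)
s=(np.abs(la)<.004)&(al>-.045)&(al<.12)&(Z>.05)
for a in (-.028,-.02,.02,.04,.05,.06,.072,.085): 
    j=s&(np.abs(al-a)<.003); print(a,np.nanmedian(Z[j]).round(4) if j.sum() else None)
e=(np.abs(la)<.008)&(Z>.06)&(al<-.01)&(al>-.045); print('tail end',-np.percentile(al[e],1)*1000,'want 32')
j=(np.abs(la)<.012)&(np.abs(la)>.003)&(al>.07)&(al<.112)&(Z>.07); 
for a in np.arange(.078,.112,.003):
    q=j&(al>a)&(al<a+.003); print(round(a*1000),np.nanmax(Z[q]).round(4) if q.sum() else None,end=' | ')
for n in('scene','side'):
    q,dd=env.read_camera(n); np.savez(n+'2.npz',p=q,d=dd); a=np.load(n+'0.npz')['p'].astype(int); df=np.abs(a-q).sum(2)
    for nm,b in ({'cup':(242,220,270,270),'can':(322,178,344,234)} if n=='scene' else {'cup':(336,196,365,246),'can':(376,236,418,306)}).items(): print(n,nm,'changed px',(df[b[1]:b[3],b[0]:b[2]]>80).sum())
E
```

```text
35.7 [0.5539688  0.29910921 0.23016324] [ 0.36507398  0.18721164 -0.14606547]
bow top z [0.08776197 0.08873273 0.0895283 ]
bow pts 290 along [-3.96514787 -0.70876586  3.08364856] lat [-13.53376926  -0.47928939  13.14669727]
-0.028 0.0799
-0.02 0.0801
0.02 0.08
0.04 0.0845
0.05 0.0846
0.06 0.0845
0.072 0.0844
0.085 0.0801
tail end 32.08807332893552 want 32
78 0.0799 | 81 0.08 | 84 0.0802 | 87 0.0803 | 90 0.0804 | 93 0.081 | 96 0.0804 | 99 0.0826 | 102 0.084 | 105 0.0935 | 108 0.0938 | 111 0.0934 | scene cup changed px 289
scene can changed px 0
side cup changed px 0
side can changed px 0
```

```bash
python3 -c "
from workcell import env
print(env.hand_in())"
```

```text
the job is handed in; nothing more can be done
None
```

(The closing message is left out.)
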